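# Swing out the display hook and hang the wall planter

### The arm

A 6-joint arm with a two-finger parallel gripper is mounted at the origin on the work surface. World frame = base frame: x ahead of the robot, y to its left, z up, the work surface at z = 0. Lengths are in m, angles in rad, forces in N, time in s.
With the tool pointing down it reaches from about 0.275 to 0.75 m from the base axis. Payload 10.2 kg.
Tool frame: the origin (TCP) lies on the centre line of the jaws, within the pads' length; the fingertips stand 25 mm ahead of it and the grasp point (between the pads) lies 6 mm ahead of it (nose_length is the distance from the TCP to the fingertips, in m); y points along the fingers, x is the direction in which the jaws open and shut, and the axes are right-handed (so a half turn about y gives the same grasp; the last joint's range is limited). The gripper opens to 88 mm and grips with 3 to 60 N. Pads are 18 mm wide; open, the fingers measure 123 mm over their backs; the gripper's body (75 mm by 187 mm) begins 45 mm behind the grasp point.
Start: joints at [0.978, 0.313, 1.498, -0, 1.331, -0.223], TCP at [0.19, 0.49, 0.264] pointing down, gripper open.
Joint ranges: [-2.94, 2.94], [-0.97, 2.17], [0.19, 2.56], [-1.23, 4.37], [0.02, 3.11], [-2.88, 2.88]. Speed limits (rad/s): [2.39, 2.39, 3.01, 3.14, 3.14, 3.14].

### API

Orientations are given as [roll, pitch, yaw] about the fixed x, y, z axes, in that order (R = Rz(yaw) Ry(pitch) Rx(roll)).
In Python, from rig import * gives the robot as it stands.
- The arm moves only by the tool drive_tool, never from a script. Its argument "moves" is a list that holds one entry, the list of rows, each a list of 4 numbers: the shift along the tool's x, y, z in cm, then the turn about the tool's y in degrees. A call has 1 to 12 rows; each row shifts and turns the pose as measured when the row begins, along the tool's axes as they then stand; what a row does not reach is not made up. A row lasts 1/10 s, in which the tool goes at most 50 mm and 8.59 degrees, less where a joint would pass 70% of its speed; a pose out of reach is approached as far as the arm can. A call with a gripper value outside its range is refused whole. "fingers" is the opening, from 0 (shut) to 1 (fully open), set as the call begins (left out, the last holds). The fingers move at their own pace and stop on an object; "force" is the grip in N (left out, the last holds). Time passes only in rows, so rows that do not move let the fingers close. It gives the time, the measured TCP pose, the force and the opening at its end, in the units of the state.
- observe(): the state, without advancing time (a new reading comes with each control period).
- camera(name): name is "scene" or "top" or "wrist"; returns a dict with "img" (420x560x3 uint8, blue, green, red), "fx", "fy", "cx", "cy" (pixels), "k1" (the pictures are not rectified: a ray, as slopes to the right and down, at radius r is drawn at 1 + k1 r^2 times it, then the intrinsics apply), "extrinsics" (4x4, takes a point from camera to world coordinates). Camera axes: x right, y down, z forward; pixel columns grow to the right and rows downward; lengths in m; the calibration is good to about 2 mm. A picture is of the moment at which its call begins. There is no depth.
- job_done(): hands the job in, once; it reports no verdict.
The state is a dict: "clock": time; "joints": joint angles; "qd": joint speeds; "joint_efforts": joint torques, N m; "tool_pos": TCP position; "eef_rot": TCP orientation; "ft_force": force on the tool from outside, world axes, zero at the start; "torque": the same for the moment, N m; "opening": finger opening in m.
Only numpy, scipy, OpenCV 4.12 (cv2) and the standard library are available. Lean on these libraries where they do the work, as an engineer would, in place of code of your own. Each camera call takes 0.05 s, during which the arm holds its last target.

### The job

First swing the folded brass hook on the display board fully out, so that it points straight out from the board. Then stand the brown wall planter, which lies on its back, upright on its base on the table and let go of it; after that take it by its top and hang it by its hole on the hook, pocket facing away from the board, and let go. Leave the other pots and bowls where they are.

Things in the scene. Friction and masses are not known exactly. Their poses are not given: they have to be found in the camera images.
- board: Fixed upright plywood display board with blue side rails and foot: panel 15 mm thick, 224 mm wide over the rails, top edge 232 mm above the table. Foot 12 mm thick, from 15 mm in front of to 105 mm behind the panel's middle. Origin: table level, middle of panel thickness and width. x points into the board (away from the robot), y to the left, z up; the hook is on the -x face.
- hook (a joint): Swing of the brass hook about its upright hinge pin: 0 = folded parallel to the board (starts at 0 to 0.25 rad), 1.571 rad = straight out along the board's -x, at a stop. Opens clockwise seen from above. Friction (0.12 N m) keeps it where it is left. Folded, 37 mm are free between its bar and the panel.
- hook_root (a point): On the hook's hinge pin at the height of the bar's middle (200 mm above the table), 49.5 mm in front of the board's origin and 50 mm to its +y side. The dark bracket here is 18 mm wide, 22 mm up and down from this point. Axes turn with the hook: y from the tip to the hinge, z up.
- hook_tip (a point): Middle of the hook's level round bar (10 mm thick) at its tip, 110 mm from the hinge pin, right under the upturned end. The upturned end is round, 10 mm thick, its top 18 mm above this point. Axes as hook_root.
- planter: Dark brown glazed wall planter, 0.29 to 0.47 kg: flat back plate 150 x 56 x 10 mm with a pocket on its lower front, 48 mm deep in all. Starts lying on its back, hanging end away from the robot. Origin: middle of the back face (on the table at the start). x: along the length to the hanging end (up when it stands or hangs), y: across the width, z: back to front. Centre of mass: about x -24, z 21 mm.
- planter_base (a point): Middle of the planter's flat base, 56 x 48 mm, at planter x = -75, z = 24 mm. The pocket runs from here to its mouth 85 mm along x, with flat parallel side walls 56 mm apart (y = +-28 mm) and 6 mm thick. Axes as the planter's.
- planter_eye (a point): Centre of the planter's hanging hole, 34 x 34 mm, through the 10 mm plate, at planter x = 36, z = 5 mm. Axes as the planter's.
- planter_top (a point): Centre of the solid top bar above the hole, the place to take it for hanging, at planter x = 64, z = 5 mm: 56 mm wide, 10 mm thick, 22 mm tall (from planter x = 53 to 75 mm). Axes as the planter's.
- blue_pot: Bystander: loose blue pot, 84 mm wide, 70 mm tall. Origin: centre of its underside.
- cream_bowl: Bystander: loose cream bowl, 100 mm wide, 45 mm tall. Origin: centre of its underside.
- pink_cup: Bystander: loose pink cup, 76 mm wide, 65 mm tall. Origin: centre of its underside.
There are look-alikes about, which are no part of the job. Of the things like the planter, leave any that is blue, orange or pink; of the rest the larger one is meant.

How it is judged:
On the way, in this order (a step that is already met when the one before it is completed fails the run):
1. the hook is swung fully out (1.4 rad or more) while the planter still lies on the table (value of joint hook above 1.4 rad and angle between planter's own x axis and vertical above 1.4 rad), for 0.2 s.
2. the planter stands upright on its base on the table, let go and still (angle between planter's own x axis and vertical below 0.08 rad and height (world z) of planter below 0.08 m and contact force between planter and the fingers below 0.1 N and linear speed of planter below 0.03 m/s), for 0.3 s.
At the end, for the whole second after the job is handed in: Hook still out (1.35 rad or more); the planter hangs on its bar through the hole (hole centre 2 to 22 mm below the bar's middle, within 16 mm sideways, 3 to 100 mm inward from the tip), pocket facing away from the board, leaning under 0.4 rad, still and released (value of joint hook above 1.35 rad and x of planter_eye in the frame of hook_tip between -0.016 and 0.016 m and y of planter_eye in the frame of hook_tip between 0.003 and 0.1 m and z of planter_eye in the frame of hook_tip between -0.022 and -0.002 m and z of hook_tip in the frame of planter above 0.008 m and z of hook_root in the frame of planter below 0 m and angle between planter's own x axis and vertical below 0.4 rad and linear speed of planter below 0.06 m/s and contact force between planter and the fingers below 0.1 N); the robot touches nothing.
It fails at once if a bystander pot, bowl or cup is shifted more than 30 mm or tipped (distance of any of blue_pot, cream_bowl, pink_cup from where it was at the start of the episode above 0.03 m or angle between any of blue_pot, cream_bowl, pink_cup's own z axis and vertical above 0.35 rad).
It also fails if it takes over 72 s, if anything falls off the work surface, if the arm or the gripper's body presses on something with over 40 N, if the wrist force passes 120 N, or if a joint passes its speed limit or range.

## Working session

There is one attempt and no reset: what is moved stays moved. The work goes in short steps, Python scripts to look and compute and a tool call to move; the robot and the scene stay as the last step left them, time stands still between calls to the robot, and variables do not carry over. Pictures are saved under pics/ and viewed, and the job is handed in when it is done.

Besides the shell and the picture viewer there is one more tool, called after "Emit:" as a command line: name --argument value ..., lists and objects as JSON in quotes. drive_tool: Moves the arm, as the interface text tells. Its arguments: {"type":"object","properties":{"moves":{"type":"array"},"fingers":{"type":"number"},"force":{"type":"number"}},"required":["moves"]}

```bash
mkdir -p pics; ls
python3 - <<'E'
from rig import *
import cv2
s=observe(); print(s)
for n in ["scene","top","wrist"]:
    c=camera(n); cv2.imwrite(f"pics/{n}0.png",c["img"]); print(n,c["fx"],c["fy"],c["cx"],c["cy"],c["k1"]); print(c["extrinsics"].round(3) if hasattr(c["extrinsics"],'round') else c["extrinsics"])
E
```

```text
pics
{'clock': 0.0, 'joints': array([ 9.77597175e-01,  3.13454018e-01,  1.49843479e+00,  1.85426153e-05,
        1.33103178e+00, -2.23427183e-01]), 'qd': array([ 0.00120376, -0.00135207,  0.00123019, -0.00046774, -0.00012496,
       -0.00046714]), 'joint_efforts': array([ 8.99016140e-04, -4.02207971e+01, -2.52269179e+01,  6.94966782e-02,
        3.52332951e-02, -9.84085432e-05]), 'tool_pos': array([0.18963059, 0.48931913, 0.26315986]), 'eef_rot': array([-1.57048453e+00,  1.29094393e-03,  1.20102014e+00]), 'ft_force': array([-0.0404693 , -0.79249272, -0.39107446]), 'torque': array([ 0.01742402, -0.00832111, -0.05352352]), 'opening': 0.08847644785753057}
scene 385.36697540116734 385.36697540116734 281.1925860951486 205.29962252197288 0.007474194495240038
[[ 4.400e-02  7.050e-01 -7.080e-01  1.109e+00]
 [ 9.990e-01 -3.200e-02  3.100e-02 -3.300e-02]
 [-1.000e-03 -7.090e-01 -7.050e-01  7.390e-01]
 [ 0.000e+00  0.000e+00  0.000e+00  1.000e+00]]
top 390.64326732731746 390.64326732731746 275.03283210576814 202.9799790214549 0.006303988535155031
[[-0.025 -0.988  0.152  0.366]
 [-1.     0.022 -0.016 -0.008]
 [ 0.012 -0.153 -0.988  1.221]
 [ 0.     0.     0.     1.   ]]
wrist 310.7947388276774 310.7947388276774 281.81269215611695 214.9661284776429 -0.05029621987426665
[[ 0.361  0.898  0.252  0.125]
 [ 0.933 -0.348 -0.097  0.515]
 [ 0.001  0.27  -0.963  0.385]
 [ 0.     0.     0.     1.   ]]
```

View pics/scene0.png

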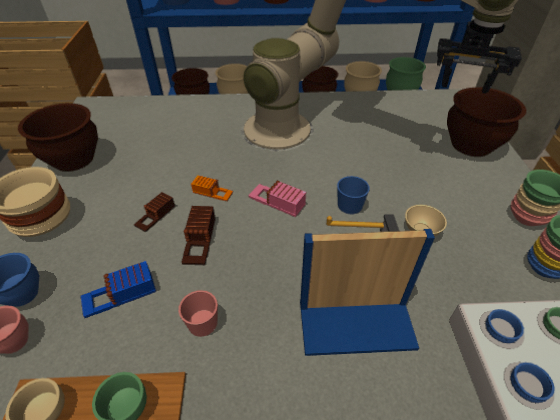

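View pics/top0.png

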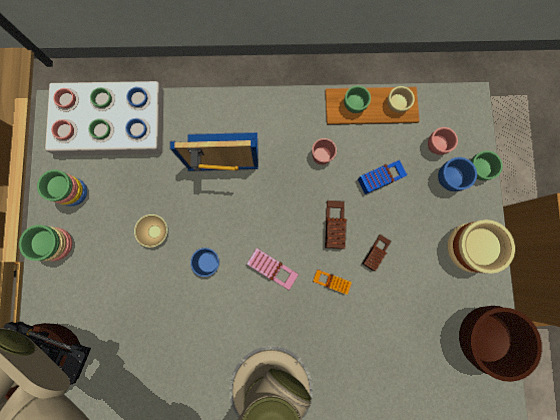

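View pics/wrist0.png

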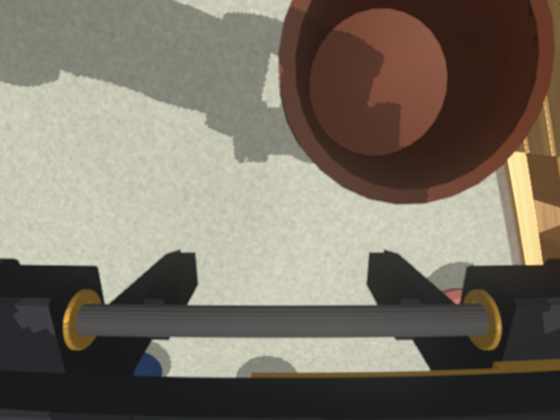

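```bash
cat > h.py <<'E'
import numpy as np, cv2
from rig import *
def K(c): return np.array([[c["fx"],0,c["cx"]],[0,c["fy"],c["cy"]],[0,0,1.]])
def D(c): return np.array([c["k1"],0,0,0,0.])
def ray(c,uv):
    uv=np.array(uv,float).reshape(-1,1,2)
    p=cv2.undistortPoints(uv,K(c),D(c)).reshape(-1,2)
    E=np.array(c["extrinsics"]); d=np.c_[p,np.ones(len(p))]@E[:3,:3].T
    return E[:3,3],d
def onz(c,uv,z):
    o,d=ray(c,uv); return o+d*((z-o[2])/d[:,2])[:,None]
def proj(c,P):
    E=np.linalg.inv(np.array(c["extrinsics"])); r,_=cv2.Rodrigues(E[:3,:3])
    return cv2.projectPoints(np.array(P,float).reshape(-1,1,3),r,E[:3,3],K(c),D(c))[0].reshape(-1,2)
def tri(c1,u1,c2,u2):
    o1,d1=ray(c1,u1);o2,d2=ray(c2,u2);d1=d1[0]/np.linalg.norm(d1[0]);d2=d2[0]/np.linalg.norm(d2[0])
    t=np.linalg.lstsq(np.c_[d1,-d2],o2-o1,rcond=None)[0];a=o1+d1*t[0];b=o2+d2*t[1];return (a+b)/2,np.linalg.norm(a-b)
def crop(c,x0,y0,x1,y1,s,name):
    cv2.imwrite("pics/"+name,cv2.resize(c["img"][y0:y1,x0:x1],None,fx=s,fy=s,interpolation=cv2.INTER_CUBIC))
E
python3 - <<'E'
from h import *
t=camera("top"); s=camera("scene")
crop(t,160,120,270,205,7,"t_board.png"); crop(t,310,190,410,275,7,"t_pl.png")
crop(s,280,190,460,320,4,"s_board.png"); crop(s,120,165,260,285,5,"s_pl.png")
E
```

```text
(no output)
```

View pics/t_board.png

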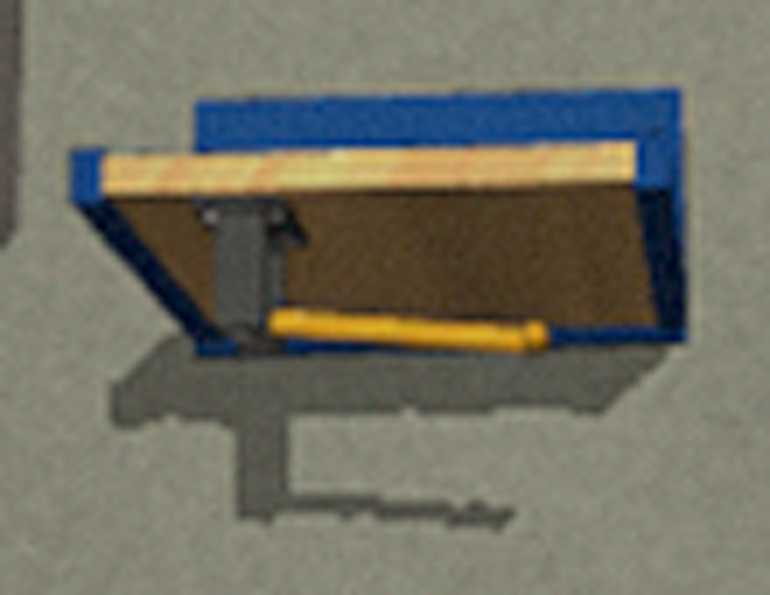

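View pics/t_pl.png

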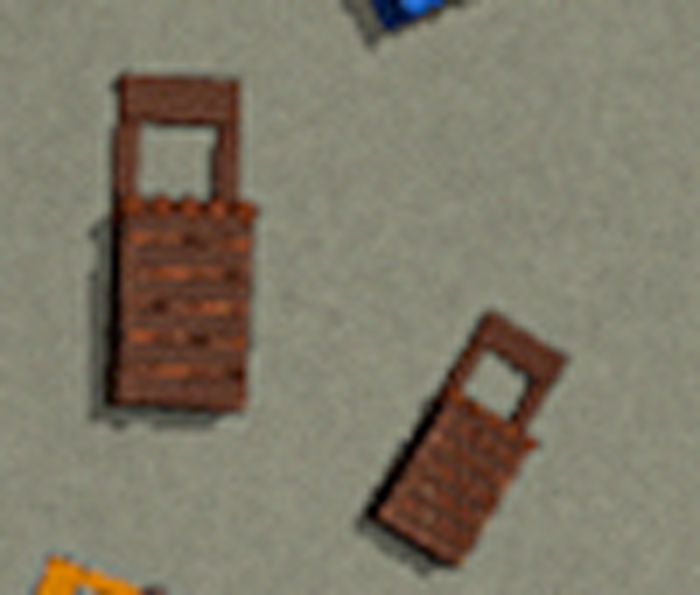

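View pics/s_board.png

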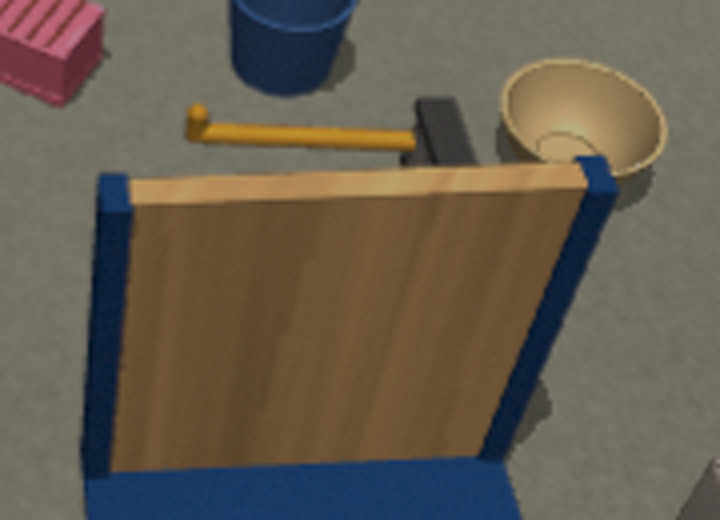

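View pics/s_pl.png

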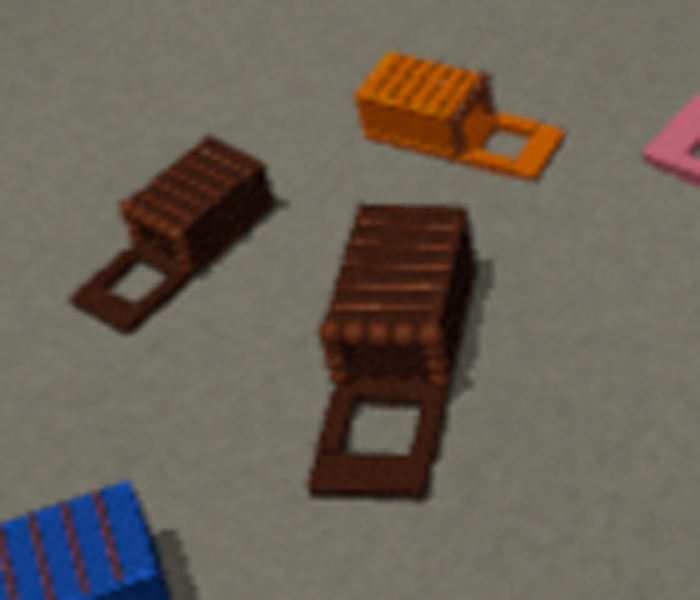

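The enlarged crop shows two unpainted brown planters: a large one at top px (335,225) and a small one at (376,252). The large one is meant. The others, at blue (383,177), orange (332,281) and pink (272,268), are decoys. The board's top edge runs from px (170,145) to (255,143), and the hook tip is at (236,167).

Run:
```python
from h import *
t=camera("top"); s=camera("scene")
f=lambda pts,ox,oy,k:[((x+.5)/k-.5+ox,(y+.5)/k-.5+oy) for x,y in pts]
q=f([(72,150),(668,142),(80,200),(668,187)],160,120,7)
P=onz(t,q,.232); print("board top corners back L,R front L,R\n",P.round(4))
q2=f([(100,176),(605,158),(97,207),(617,190)],280,190,4)  # scene: front R, front L, back R, back L
P2=onz(s,q2,.232); print("scene FR FL BR BL\n",P2.round(4))
# hook by mask
for c,n in((t,"top"),(s,"scene")):
    h=cv2.cvtColor(c["img"],cv2.COLOR_BGR2HSV); m=cv2.inRange(h,(15,170,120),(30,255,255))
    r=np.zeros_like(m)
    if n=="top": r[155:180,190:245]=255
    else: r[205:235,320:395]=255
    m&=r; ys,xs=np.nonzero(m); print(n,len(xs),xs.min(),xs.max(),ys.min(),ys.max())
    v=cv2.fitLine(np.c_[xs,ys].astype(np.float32),cv2.DIST_HUBER,0,.01,.01).ravel(); 
    tt=(np.c_[xs,ys]-v[2:])@v[:2]; a=v[2:]+v[:2]*tt.min(); b=v[2:]+v[:2]*tt.max(); print(a,b, onz(c,[a,b],.2).round(4))
print("tip tri upturned top",tri(t,f([(536,330)],160,120,7)[0],s,f([(198,112)],280,190,4)[0]))
# planter
h=cv2.cvtColor(t["img"],cv2.COLOR_BGR2HSV); m=cv2.inRange(h,(0,100,20),(12,255,150)); r=np.zeros_like(m); r[195:255,320:352]=255
m&=r; print(cv2.minAreaRect(np.argwhere(m)[:,::-1].astype(np.float32)))
print("plate top end",onz(t,f([(120,78),(240,80)],310,190,7),.01).round(4))
print("hole",onz(t,f([(141,125),(216,125),(212,200),(139,197)],310,190,7),.01).round(4))
print("pocket front",onz(t,f([(120,203),(252,206),(243,409),(112,404)],310,190,7),.048).round(4))
k=lambda p:f(p,120,165,5)
print("scene plate end",onz(s,k([(312,490),(428,492)]),.01).round(4))
print("hole",onz(s,k([(358,405),(420,405),(413,455),(350,453)]),.01).round(4))
print("pocket base front",onz(s,k([(360,207),(466,207)]),.048).round(4))
```

```text
board top corners back L,R front L,R
 [[0.6894 0.2469 0.232 ]
 [0.6879 0.0242 0.232 ]
 [0.67   0.2436 0.232 ]
 [0.6705 0.0245 0.232 ]]
scene FR FL BR BL
 [[0.6717 0.0265 0.232 ]
 [0.6712 0.2484 0.232 ]
 [0.689  0.0237 0.232 ]
 [0.6896 0.2477 0.232 ]]
top 139 199 237 164 169
[198.96906146 165.51563936] [237.01210816 167.79820313] [[0.6301 0.1764 0.2   ]
 [0.6216 0.0748 0.2   ]]
scene 231 327 383 216 226
[326.71722942 221.68599269] [383.05517573 225.08564089] [[0.6161 0.0748 0.2   ]
 [0.6296 0.1796 0.2   ]]
tip tri upturned top (array([0.62074224, 0.07656714, 0.21600337]), np.float64(0.0016964763531228699))
((336.0, 224.5), (20.0, 47.0), 0.0)
plate top end [[ 0.5568 -0.1905  0.01  ]
 [ 0.5546 -0.2445  0.01  ]]
hole [[ 0.5353 -0.199   0.01  ]
 [ 0.5345 -0.2327  0.01  ]
 [ 0.5007 -0.2292  0.01  ]
 [ 0.5028 -0.1966  0.01  ]]
pocket front [[ 0.4961 -0.1824  0.048 ]
 [ 0.4935 -0.2394  0.048 ]
 [ 0.4064 -0.231   0.048 ]
 [ 0.4099 -0.175   0.048 ]]
scene plate end [[ 0.5562 -0.2408  0.01  ]
 [ 0.5598 -0.1867  0.01  ]]
hole [[ 0.506  -0.2256  0.01  ]
 [ 0.5074 -0.1955  0.01  ]
 [ 0.5378 -0.1959  0.01  ]
 [ 0.5352 -0.2258  0.01  ]]
pocket base front [[ 0.4078 -0.2302  0.048 ]
 [ 0.4103 -0.1765  0.048 ]]
```

Emit:
drive_tool --moves '[[[0, -2.5, 0, -8], [0, -2.5, 0, -8], [0, -1, 0, -5.2], [0, 0, 0, 0]]]' --fingers 0 --force 20

```text
clock: 0.75
tool_pos: [0.1896, 0.4892, 0.3249]
eef_rot: [-1.569, 0.002, 1.585]
ft_force: [-0.7, -0.1, 0.2]
opening: 0.0584
```

```bash
cat >> h.py <<'E'
from scipy.spatial.transform import Rotation as Ro
def to(x,y,z,yaw=None):
    s=observe(); p=s["tool_pos"]; R=Ro.from_euler("xyz",s["eef_rot"])
    d=R.inv().apply(np.array([x,y,z])-p)*100
    msg=f"t={s['clock']:.2f} pos={p.round(4)} rot={s['eef_rot'].round(4)} F={s['ft_force'].round(1)} op={s['opening']:.4f} | shift cm {d.round(2)}"
    if yaw is not None: msg+=f" turn {np.degrees(s['eef_rot'][2]-yaw):.2f}"
    print(msg)
E
python3 - <<'E'
from h import *
to(.650,.095,.32,np.pi/2)
E
```

```text
t=0.75 pos=[0.1896 0.4892 0.3249] rot=[-1.5694  0.002   1.5845] F=[-0.7 -0.1  0.2] op=0.0584 | shift cm [-40.05   0.51 -45.5 ] turn 0.79
```

Emit:
drive_tool --moves '[[[-3.2, 0, -3.6, 0.8], [-3.2, 0, -3.6, 0], [-3.2, 0, -3.6, 0], [-3.2, 0, -3.6, 0], [-3.2, 0, -3.6, 0], [-3.2, 0, -3.6, 0], [-3.2, 0, -3.6, 0], [-3.2, 0, -3.6, 0], [-3.2, 0, -3.6, 0], [-3.2, 0, -3.6, 0], [-3.2, 0, -3.6, 0], [0, 0, 0, 0]]]'

```text
clock: 1.95
tool_pos: [0.5929, 0.1176, 0.3133]
eef_rot: [-1.559, 0.004, 1.539]
ft_force: [0.6, 0.7, -0.5]
opening: 0.0003
```

Run:
```python
from h import *
to(.650,.095,.32,np.pi/2)
```

```text
t=1.95 pos=[0.5929 0.1176 0.3133] rot=[-1.5585  0.0044  1.5391] F=[ 0.6  0.7 -0.5] op=0.0003 | shift cm [-2.08 -0.73 -5.77] turn -1.81
```

Emit:
drive_tool --moves '[[[-0.7, -0.2, -2, -1.8], [-0.7, -0.2, -2, 0], [-0.7, -0.2, -1.8, 0], [0, 0, 0, 0], [0, 0, 0, 0]]]'

```text
clock: 2.45
tool_pos: [0.6512, 0.0957, 0.3138]
eef_rot: [-1.551, 0.003, 1.56]
ft_force: [-0.4, -1.2, 1.0]
opening: 0.0003
```

Run:
```python
from h import *
to(.650,.095,.217,np.pi/2)
c=camera("scene"); crop(c,280,120,460,320,3,"s1.png")
c=camera("top"); crop(c,160,100,270,205,5,"t1.png")
```

```text
t=2.45 pos=[0.6512 0.0957 0.3138] rot=[-1.5511  0.0033  1.5596] F=[-0.4 -1.2  1. ] op=0.0003 | shift cm [-0.04  9.68 -0.07] turn -0.64
```

View pics/s1.png

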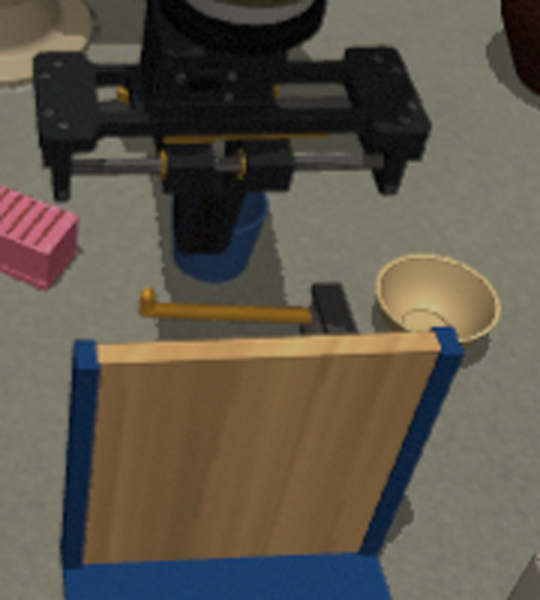

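View pics/t1.png

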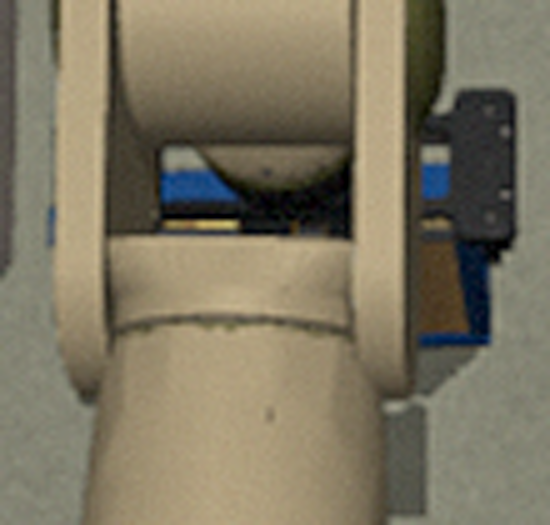

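The closed fingers are above the gap between bar and panel. I'll go down now.

Emit:
drive_tool --moves '[[[0, 2, 0, -0.6], [0, 2, 0, 0], [0, 2, 0, 0], [0, 1.5, 0, 0], [0, 1.2, 0, 0], [0, 1, 0, 0], [0, 0, 0, 0]]]'

```text
clock: 3.25
tool_pos: [0.6449, 0.0993, 0.2167]
eef_rot: [-1.555, 0.003, 1.573]
ft_force: [-0.5, 0.2, -0.2]
opening: 0.0002
```

Run:
```python
from h import *
to(.620,.105,.217,np.pi/2)
c=camera("scene"); crop(c,280,120,460,320,3,"s2.png")
```

```text
t=3.25 pos=[0.6449 0.0993 0.2167] rot=[-1.5553  0.0029  1.5726] F=[-0.5  0.2 -0.2] op=0.0002 | shift cm [0.57 0.   2.49] turn 0.10
```

View pics/s2.png

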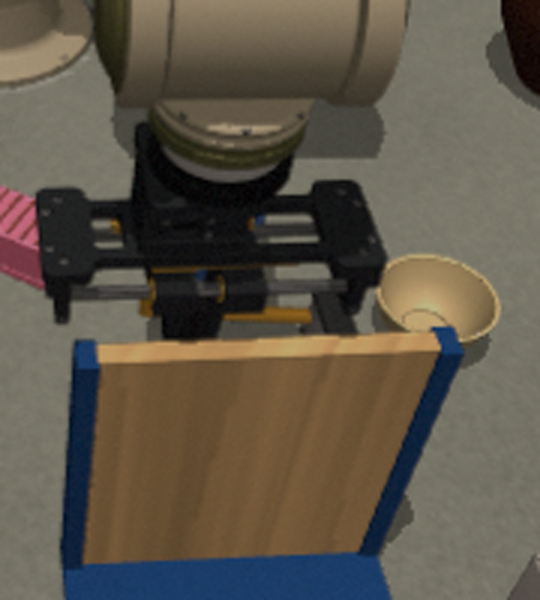

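Emit:
drive_tool --moves '[[[-0.12, 0, 1.12, 7.5], [-0.12, 0, 1.12, 7.5], [-0.12, 0, 1.12, 7.5], [-0.12, 0, 1.12, 7.5], [-0.12, 0, 1.12, 7.5], [-0.12, 0, 1.12, 7.5]]]'

```text
clock: 3.9
tool_pos: [0.5819, 0.1132, 0.2232]
eef_rot: [-1.573, 0.005, 0.756]
ft_force: [0.5, -0.8, -0.8]
opening: 0.0005
```

```bash
cat >> h.py <<'E'
def arc(th,r=.085,o=.015,z=.217):
    u=np.array([-np.sin(th),-np.cos(th)]);n=np.array([-np.cos(th),np.sin(th)])
    p=np.array([.6305,.1857])+r*u-o*n
    to(p[0],p[1],z,np.pi/2-th)
E
python3 - <<'E'
from h import *
arc(np.radians(45)); arc(np.radians(60))
c=camera("scene"); crop(c,260,120,460,320,3,"s3.png")
E
```

```text
t=3.90 pos=[0.5819 0.1132 0.2232] rot=[-1.5728  0.005   0.756 ] F=[ 0.5 -0.8 -0.8] op=0.0005 | shift cm [0.06 0.61 0.2 ] turn -1.68
t=3.90 pos=[0.5819 0.1132 0.2232] rot=[-1.5728  0.005   0.756 ] F=[ 0.5 -0.8 -0.8] op=0.0005 | shift cm [-0.11  0.61  2.44] turn 13.32
```

View pics/s3.png

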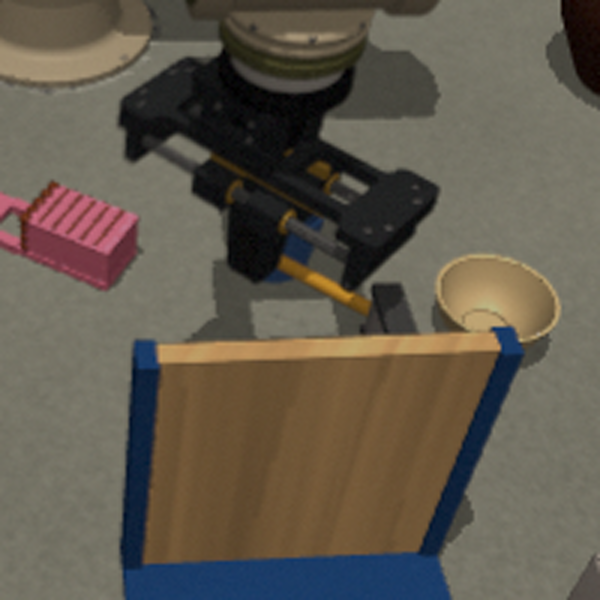

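The hook swings along with the fingers, and the bar at px (375,215) is about 40° open. I'll continue and bring the height back down.

Emit:
drive_tool --moves '[[[-0.1, 0.3, 1.2, 6.5], [-0.12, 0.25, 1.12, 7], [-0.12, 0.15, 1.12, 7.5], [-0.12, 0.1, 1.12, 7.5], [-0.12, 0.1, 1.12, 7.5]]]'

```text
clock: 4.45
tool_pos: [0.5505, 0.1594, 0.2192]
eef_rot: [-1.579, -0.006, 0.11]
ft_force: [-0.9, -2.1, -0.2]
opening: 0.0009
```

Run:
```python
from h import *
arc(np.radians(80)); arc(np.radians(92))
```

```text
t=4.45 pos=[0.5505 0.1594 0.2192] rot=[-1.5786 -0.0061  0.1105] F=[-0.9 -2.1 -0.2] op=0.0009 | shift cm [-0.14  0.22 -0.31] turn -3.67
t=4.45 pos=[0.5505 0.1594 0.2192] rot=[-1.5786 -0.0061  0.1105] F=[-0.9 -2.1 -0.2] op=0.0009 | shift cm [-0.39  0.2   1.48] turn 8.33
```

Emit:
drive_tool --moves '[[[-0.1, 0, 0.6, 5], [-0.1, 0, 0.5, 1.5], [0, 0, 0.4, 0], [0, 0, 0.4, 0], [0, 0, 0.4, 0]]]'

```text
clock: 4.95
tool_pos: [0.5483, 0.1732, 0.2207]
eef_rot: [-1.602, -0.003, 0.002]
ft_force: [-4.7, -23.2, 1.0]
opening: 0.0003
```

Run:
```python
from h import *
arc(np.radians(92))
c=camera("scene"); crop(c,260,120,460,320,3,"s4.png")
```

```text
t=4.95 pos=[0.5483 0.1732 0.2207] rot=[-1.6025 -0.0035  0.0025] F=[ -4.7 -23.2   1. ] op=0.0003 | shift cm [-0.33  0.37  0.06] turn 2.14
```

View pics/s4.png

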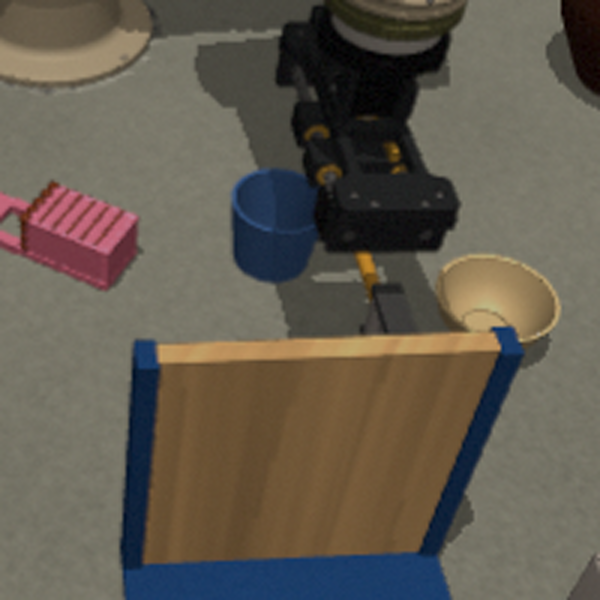

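Emit:
drive_tool --moves '[[[0, 0, -1.5, 0], [0, 0, -2, 0], [0, -3, -1, -5], [0, -4, 0, -8], [0, -3, 0, -8], [0, 0, 0, -8], [0, 0, 0, -8]]]' --fingers 1

```text
clock: 5.7
tool_pos: [0.55, 0.1265, 0.3304]
eef_rot: [-1.601, 0.012, 0.688]
ft_force: [-0.2, -0.7, -0.4]
opening: 0.0543
```

Run:
```python
from h import *
to(.482,-.209,.2,1.486); print(observe()["joints"].round(2))
c=camera("scene"); crop(c,260,120,460,320,3,"s5.png")
```

```text
t=5.70 pos=[0.55   0.1265 0.3304] rot=[-1.6013  0.0123  0.6877] F=[-0.2 -0.7 -0.4] op=0.0543 | shift cm [-26.39  14.02 -21.19] turn -45.74
[ 0.03  0.36  1.25 -0.03  1.51 -0.65]
```

View pics/s5.png

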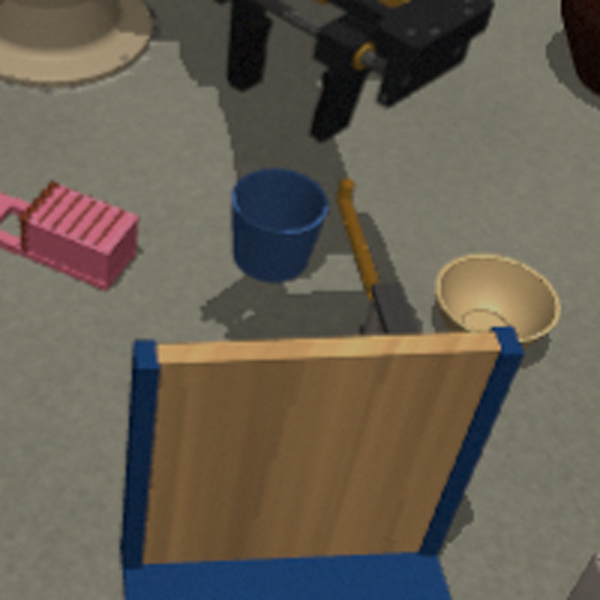

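Run:
```python
from h import *
c=camera("scene")
h=cv2.cvtColor(c["img"],cv2.COLOR_BGR2HSV); m=cv2.inRange(h,(15,170,100),(30,255,255)); r=np.zeros_like(m); r[185:222,365:392]=255; m&=r
ys,xs=np.nonzero(m); v=cv2.fitLine(np.c_[xs,ys].astype(np.float32),cv2.DIST_HUBER,0,.01,.01).ravel()
a=v[2:]+v[:2]*((187-v[3])/v[1]); b=v[2:]+v[:2]*((214-v[3])/v[1]); P=onz(c,[a,b],.2); print(P.round(4), np.arctan2(abs(P[1,0]-P[0,0]),P[1,1]-P[0,1]))
print(onz(c,[(375.3,181)],.218), proj(c,[[.5205,.1857,.218],[.5205,.1857,.2],[.6305,.1857,.2]]))
```

```text
[[0.5231 0.1875 0.2   ]
 [0.6009 0.1873 0.2   ]] 1.573648003481885
[[0.52457531 0.18478804 0.218     ]] [[375.3101853  179.67491897]
 [373.82903328 186.2029009 ]
 [386.36513591 225.34929882]]
```

Emit:
drive_tool --moves '[[[-2, 0, -3.5, -8], [-2, 0, -3, -8], [-2, 0, -2.5, -8], [-3, 0, -2, -8], [-3, 0, -1.5, -8], [-3, 0, 0, -5], [-3.5, 0, 0, 0], [-3.5, 0, 0, 0], [0, 0, 0, 0]]]'

```text
clock: 6.7
tool_pos: [0.5721, -0.1582, 0.3387]
eef_rot: [-1.584, 0.028, 1.475]
ft_force: [0.1, -0.5, -0.5]
opening: 0.0883
```

Run:
```python
from h import *
to(.482,-.209,.15,1.486)
```

```text
t=6.70 pos=[ 0.5721 -0.1582  0.3387] rot=[-1.5841  0.0279  1.4748] F=[ 0.1 -0.5 -0.5] op=0.0883 | shift cm [-5.39 18.91  8.74] turn -0.64
```

Emit:
drive_tool --moves '[[[-1.4, 3, 2.2, -0.6], [-1.4, 4, 2.2, 0], [-1.4, 4, 2.2, 0], [-1.2, 4, 2.1, 0], [0, 3.4, 0, 0], [0, 0, 0, 0]]]'

```text
clock: 7.3
tool_pos: [0.4805, -0.2094, 0.1504]
eef_rot: [-1.59, 0.027, 1.47]
ft_force: [0.5, 0.6, 0.6]
opening: 0.0878
```

Run:
```python
from h import *
to(.482,-.209,.031,1.486)
c=camera("top"); crop(c,290,180,410,285,5,"t6.png")
c=camera("scene"); crop(c,120,125,280,285,3,"s6.png")
c=camera("wrist"); cv2.imwrite("pics/w6.png",c["img"])
```

```text
t=7.30 pos=[ 0.4805 -0.2094  0.1504] rot=[-1.59    0.0271  1.4702] F=[0.5 0.6 0.6] op=0.0878 | shift cm [ 0.38 11.93  0.08] turn -0.91
```

View pics/s6.png

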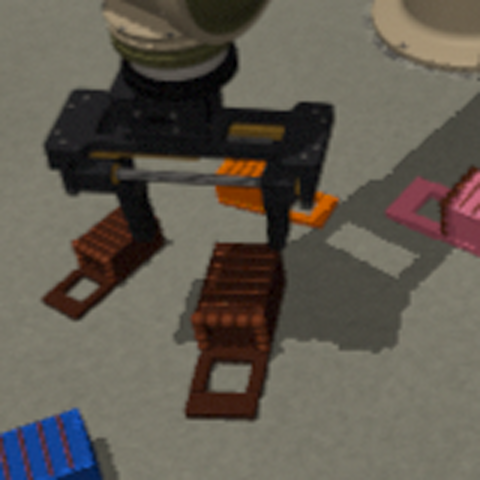

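View pics/w6.png

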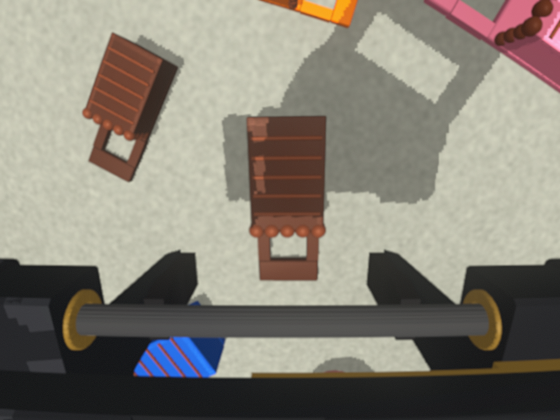

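Emit:
drive_tool --moves '[[[0.1, 3, 0, -0.9], [0.1, 3, 0, 0], [0.1, 2.5, 0, 0], [0, 1.5, 0, 0], [0, 1, 0, 0], [0, 0, 0, 0]]]'

```text
clock: 8.05
tool_pos: [0.4959, -0.2142, 0.0546]
eef_rot: [-1.619, 0.045, 1.489]
ft_force: [-0.7, -0.1, 0.2]
opening: 0.0881
```

Run:
```python
from h import *
to(.482,-.2094,.0285,1.486)
c=camera("scene"); crop(c,120,125,280,285,4,"s7.png")
```

```text
t=8.05 pos=[ 0.4959 -0.2142  0.0546] rot=[-1.6194  0.0449  1.4891] F=[-0.7 -0.1  0.2] op=0.0881 | shift cm [0.48 2.52 1.55] turn 0.18
```

View pics/s7.png

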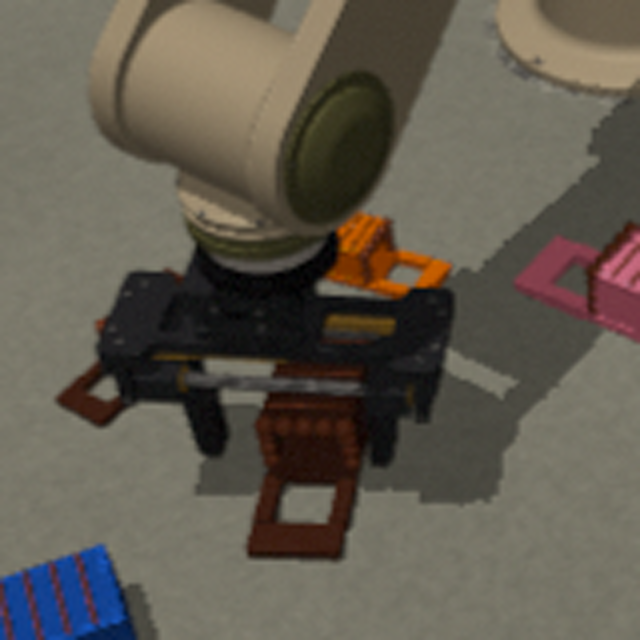

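Emit:
drive_tool --moves '[[[0.25, 0, 0.8, 0], [0.25, 0, 0.8, 0], [0, 0, 0, 0], [0, 0, 0, 0]]]'

```text
clock: 8.5
tool_pos: [0.4806, -0.2082, 0.0577]
eef_rot: [-1.625, 0.048, 1.489]
ft_force: [0.5, -0.6, -0.1]
opening: 0.0884
```

Run:
```python
from h import *
to(.482,-.2094,.0285,1.486)
```

```text
t=8.50 pos=[ 0.4806 -0.2082  0.0577] rot=[-1.6254  0.0484  1.489 ] F=[ 0.5 -0.6 -0.1] op=0.0884 | shift cm [0.03 2.93 0.01] turn 0.17
```

Emit:
drive_tool --moves '[[[0, 1, 0.1, 0], [0, 1, 0.1, 0], [0, 0.8, 0.1, 0], [0, 0.3, 0, 0]]]'

```text
clock: 8.9
tool_pos: [0.4799, -0.2101, 0.0273]
eef_rot: [-1.627, 0.049, 1.489]
ft_force: [-20.9, 11.0, 78.1]
opening: 0.0882
```

Run:
```python
from h import *
to(.482,-.2094,.0285,1.486)
```

```text
t=8.90 pos=[ 0.4799 -0.2101  0.0273] rot=[-1.6269  0.0487  1.489 ] F=[-20.9  11.   78.1] op=0.0882 | shift cm [ 0.08 -0.12 -0.21] turn 0.17
```

Emit:
drive_tool --moves '[[[0, -0.4, -0.1, 0], [0, 0, 0, 0]]]'

```text
clock: 9.1
tool_pos: [0.4807, -0.2101, 0.0311]
eef_rot: [-1.627, 0.049, 1.489]
ft_force: [0.2, 0.6, 0.2]
opening: 0.0882
```

Run:
```python
from h import *
to(.482,-.2094,.0305,1.486)
c=camera("scene"); crop(c,120,125,280,285,4,"s8.png")
```

```text
t=9.10 pos=[ 0.4807 -0.2101  0.0311] rot=[-1.6267  0.0485  1.489 ] F=[0.2 0.6 0.2] op=0.0882 | shift cm [ 0.09  0.06 -0.12] turn 0.17
```

View pics/s8.png

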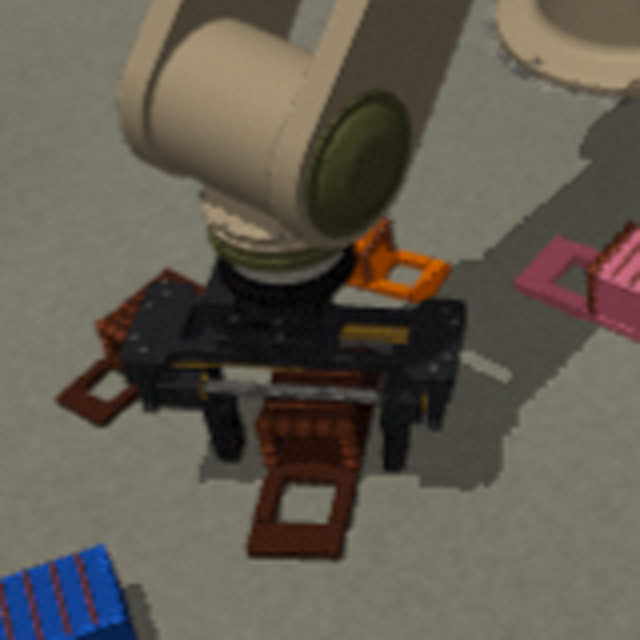

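Emit:
drive_tool --moves '[[[0, 0, 0, 0], [0, 0, 0, 0], [0, 0, 0, 0], [0, 0, 0, 0], [0, 0, 0, 0], [0, 0, 0, 0]]]' --fingers 0 --force 7

```text
clock: 9.75
tool_pos: [0.4797, -0.2095, 0.0286]
eef_rot: [-1.623, 0.046, 1.489]
ft_force: [-1.1, 0.3, 1.0]
opening: 0.0573
```

Run:
```python
from h import *
to(.482,-.2094,.0305,1.486)
```

```text
t=9.75 pos=[ 0.4797 -0.2095  0.0286] rot=[-1.6232  0.0463  1.4888] F=[-1.1  0.3  1. ] op=0.0573 | shift cm [ 0.02 -0.18 -0.24] turn 0.16
```

Emit:
drive_tool --moves '[[[0, -0.7, 0, 0], [0, -0.7, 0, 0], [0, -0.7, 0, 0], [0, -0.7, 0, 0], [0, -0.7, 0, 0], [0, 0, 0, 0]]]'

```text
clock: 10.35
tool_pos: [0.4774, -0.2073, 0.0662]
eef_rot: [-1.622, 0.046, 1.489]
ft_force: [0.7, 0.6, -3.9]
opening: 0.0563
```

Run:
```python
from h import *
to(.482,-.2094,.12,1.486)
c=camera("scene"); crop(c,120,125,280,285,4,"s9.png")
```

```text
t=10.35 pos=[ 0.4774 -0.2073  0.0662] rot=[-1.6222  0.0458  1.489 ] F=[ 0.7  0.6 -3.9] op=0.0563 | shift cm [-0.42 -5.33 -0.75] turn 0.17
```

View pics/s9.png

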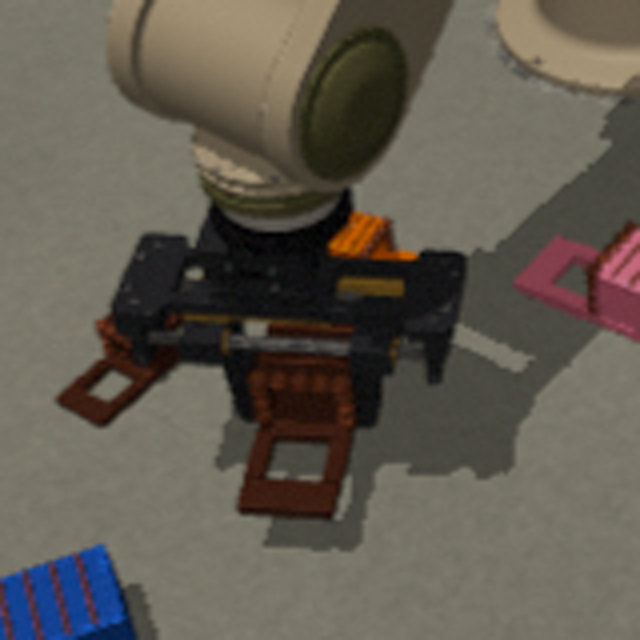

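```bash
cat >> h.py <<'E'
def plan(c,gx,gz,G,yaw,tilt,pts):
    # planter pts (x,y,z) with grip point (gx,0,gz) at world G, pitched up by tilt
    R=Ro.from_euler("ZY",[yaw,-tilt]).as_matrix()
    return proj(c,(np.array(pts)-[gx,0,gz])@R.T+G)
E
python3 - <<'E'
from h import *
c=camera("scene"); s=observe(); R=Ro.from_euler("xyz",s["eef_rot"]).as_matrix(); G=s["tool_pos"]+R[:,1]*.006; print(G)
for t in (0,.1,.2,.3,.5):
    p=plan(c,-.002,.022,G,-.085,t,[[.075,.028,.01],[.075,-.028,.01],[.01,.028,.048],[.01,-.028,.048],[-.075,-.028,.048]])
    print(t,((p-[120,125])*4).round(0).tolist())
E
```

```text
[ 0.47730633 -0.20738263  0.0592944 ]
0 [[333.0, 507.0], [235.0, 504.0], [345.0, 378.0], [249.0, 375.0], [279.0, 275.0]]
0.1 [[331.0, 500.0], [232.0, 497.0], [345.0, 373.0], [249.0, 370.0], [282.0, 281.0]]
0.2 [[329.0, 491.0], [230.0, 488.0], [346.0, 369.0], [250.0, 366.0], [285.0, 288.0]]
0.3 [[327.0, 481.0], [227.0, 478.0], [347.0, 365.0], [251.0, 362.0], [287.0, 296.0]]
0.5 [[325.0, 459.0], [224.0, 456.0], [348.0, 357.0], [253.0, 355.0], [291.0, 315.0]]
```

Emit:
drive_tool --moves '[[[0, 0, 0, 0], [0, 0, 0, 0], [0, 0, 0, 0]]]' --force 5

```text
clock: 10.75
tool_pos: [0.4767, -0.2069, 0.0645]
eef_rot: [-1.62, 0.044, 1.489]
ft_force: [-0.2, -0.0, -3.7]
opening: 0.0559
```

Run:
```python
from h import *
to(.482,-.2094,.12,1.486)
c=camera("scene"); crop(c,120,125,280,285,4,"s10.png")
```

```text
t=10.75 pos=[ 0.4767 -0.2069  0.0645] rot=[-1.6196  0.0443  1.489 ] F=[-0.2 -0.  -3.7] op=0.0559 | shift cm [-0.45 -5.5  -0.82] turn 0.17
```

View pics/s10.png

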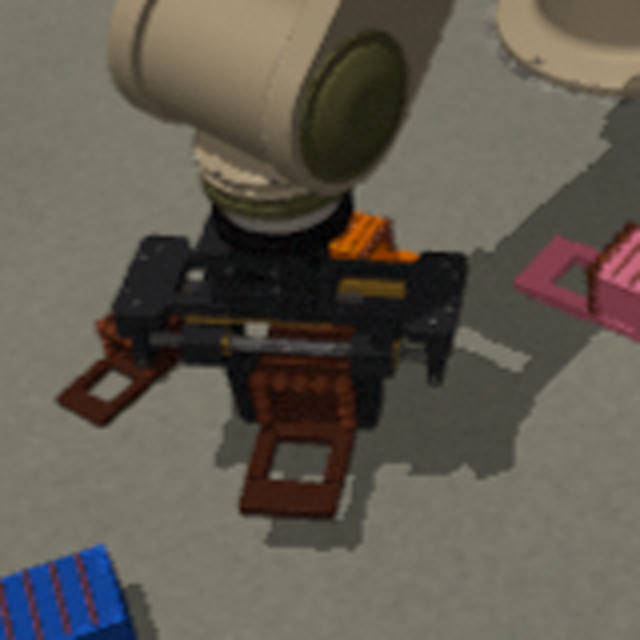

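Emit:
drive_tool --moves '[[[0, 0, 0, 0], [0, 0, 0, 0]]]' --force 3.5

```text
clock: 11.0
tool_pos: [0.4766, -0.2069, 0.0643]
eef_rot: [-1.619, 0.044, 1.489]
ft_force: [-0.4, -0.6, -2.4]
opening: 0.056
```

Run:
```python
from h import *
to(.482,-.2094,.12,1.486)
c=camera("scene"); crop(c,120,125,280,285,4,"s11.png")
```

```text
t=11.00 pos=[ 0.4766 -0.2069  0.0643] rot=[-1.6192  0.044   1.489 ] F=[-0.4 -0.6 -2.4] op=0.0560 | shift cm [-0.45 -5.52 -0.83] turn 0.17
```

View pics/s11.png

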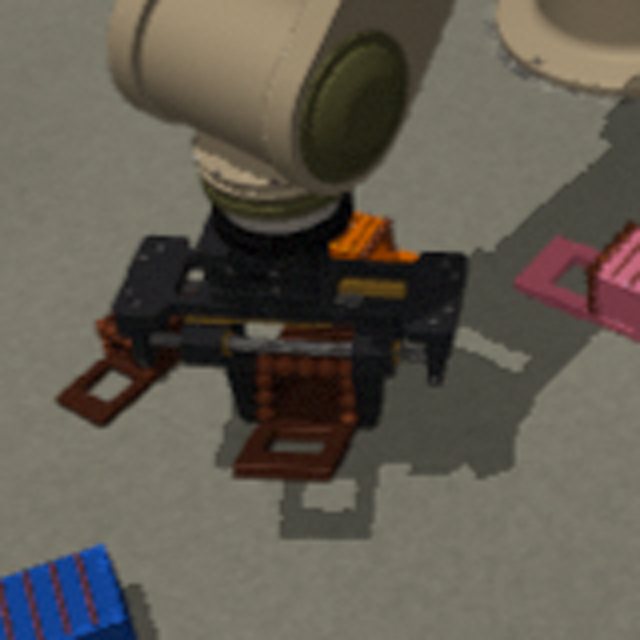

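Emit:
drive_tool --moves '[[[0, -0.5, 0, 0], [0, -0.5, 0, 0], [0, -0.5, 0, 0], [0, -0.5, 0, 0]]]'

```text
clock: 11.45
tool_pos: [0.4754, -0.2057, 0.0856]
eef_rot: [-1.618, 0.044, 1.489]
ft_force: [0.3, -0.5, -2.3]
opening: 0.056
```

Run:
```python
from h import *
to(.482,-.2094,.12,1.486)
c=camera("scene"); crop(c,120,125,280,285,4,"s12.png")
```

```text
t=11.45 pos=[ 0.4754 -0.2057  0.0856] rot=[-1.6185  0.0436  1.4891] F=[ 0.3 -0.5 -2.3] op=0.0560 | shift cm [-0.46 -3.39 -0.85] turn 0.18
```

View pics/s12.png

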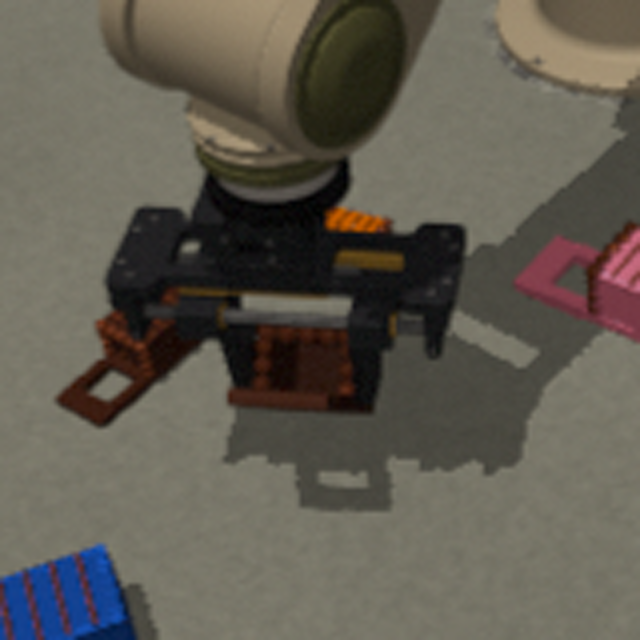

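Emit:
drive_tool --moves '[[[0, -0.5, 0, 0], [0, -0.5, 0, 0], [0, -0.3, 0, 0], [0, 0, 0, 0]]]'

```text
clock: 11.9
tool_pos: [0.4753, -0.2053, 0.1011]
eef_rot: [-1.621, 0.045, 1.489]
ft_force: [0.1, 0.3, -3.1]
opening: 0.0561
```

Run:
```python
from h import *
to(.482,-.2094,.12,1.486)
c=camera("scene"); crop(c,120,125,280,285,4,"s13.png")
```

```text
t=11.90 pos=[ 0.4753 -0.2053  0.1011] rot=[-1.6206  0.0449  1.489 ] F=[ 0.1  0.3 -3.1] op=0.0561 | shift cm [-0.44 -1.84 -0.8 ] turn 0.17
```

View pics/s13.png

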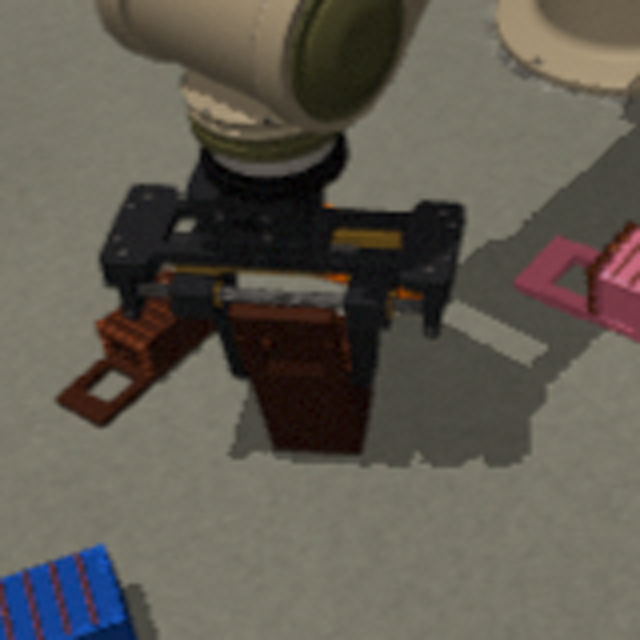

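Run:
```python
from h import *
c=camera("scene"); s=observe(); R=Ro.from_euler("xyz",s["eef_rot"]).as_matrix(); G=s["tool_pos"]+R[:,1]*.006; print(G)
for t in (.9,1.1,1.2,1.3,1.4,1.57):
    p=plan(c,-.002,.022,G,-.085,t,[[.075,.028,0],[.075,-.028,0],[-.075,.028,.0],[-.075,-.028,.0],[.075,-.028,.01]])
    print(t,((p-[120,125])*4).round(0).tolist())
crop(c,160,185,230,245,10,"s13b.png")
```

```text
[ 0.4753916  -0.20546303  0.09461258]
0.9 [[316.0, 376.0], [211.0, 373.0], [373.0, 396.0], [284.0, 393.0], [213.0, 354.0]]
1.1 [[316.0, 346.0], [212.0, 343.0], [370.0, 418.0], [281.0, 415.0], [214.0, 325.0]]
1.2 [[317.0, 331.0], [212.0, 328.0], [368.0, 428.0], [278.0, 425.0], [215.0, 311.0]]
1.3 [[318.0, 316.0], [214.0, 313.0], [366.0, 437.0], [276.0, 435.0], [217.0, 297.0]]
1.4 [[320.0, 302.0], [215.0, 299.0], [364.0, 446.0], [273.0, 443.0], [219.0, 284.0]]
1.57 [[323.0, 279.0], [219.0, 276.0], [360.0, 459.0], [268.0, 457.0], [224.0, 263.0]]
```

View pics/s13b.png

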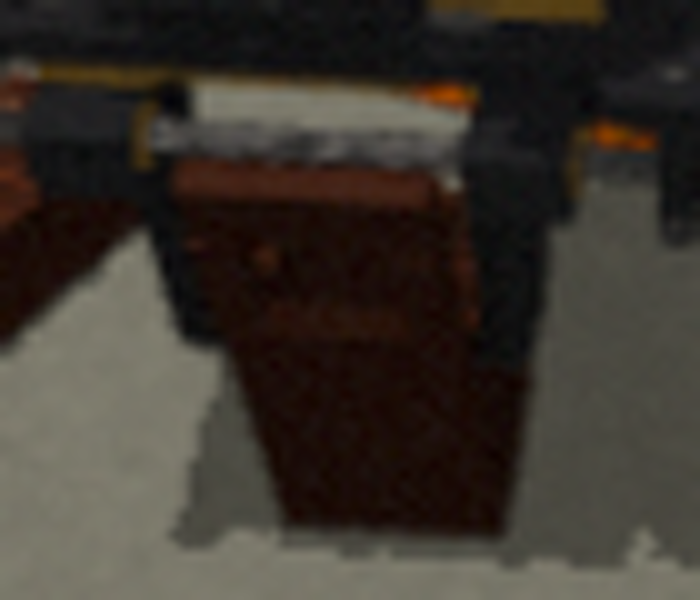

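Run:
```python
from h import *
c=camera("scene")
f=lambda p:[((x+.5)/10-.5+160,(y+.5)/10-.5+185) for x,y in p]
for z in (0,.01,.02,.03): print(z,onz(c,f([(285,530),(505,533)]),z).round(4).tolist())
for z in (.13,.14,.15,.16,.17): print(z,onz(c,f([(172,160),(178,207)]),z).round(4).tolist())
```

```text
0 [[0.4713, -0.2392, 0.0], [0.4748, -0.1841, 0.0]]
0.01 [[0.48, -0.2365, 0.01], [0.4834, -0.182, 0.01]]
0.02 [[0.4886, -0.2337, 0.02], [0.492, -0.18, 0.02]]
0.03 [[0.4972, -0.2309, 0.03], [0.5006, -0.178, 0.03]]
0.13 [[0.4719, -0.2425, 0.13], [0.4872, -0.2389, 0.13]]
0.14 [[0.4824, -0.239, 0.14], [0.4974, -0.2355, 0.14]]
0.15 [[0.4929, -0.2356, 0.15], [0.5076, -0.2321, 0.15]]
0.16 [[0.5033, -0.2321, 0.16], [0.5179, -0.2287, 0.16]]
0.17 [[0.5138, -0.2287, 0.17], [0.5281, -0.2254, 0.17]]
```

Emit:
drive_tool --moves '[[[0, 0.3, 0, 0], [0, 0, 0, 0]]]'

```text
clock: 12.25
tool_pos: [0.4751, -0.2052, 0.0969]
eef_rot: [-1.619, 0.044, 1.489]
ft_force: [-0.3, 0.2, -2.1]
opening: 0.0559
```

Run:
```python
from h import *
to(.482,-.2094,.12,1.486)
c=camera("scene"); crop(c,160,185,230,245,10,"s14b.png")
```

```text
t=12.25 pos=[ 0.4751 -0.2052  0.0969] rot=[-1.6193  0.0441  1.4891] F=[-0.3  0.2 -2.1] op=0.0559 | shift cm [-0.46 -2.26 -0.83] turn 0.18
```

View pics/s14b.png

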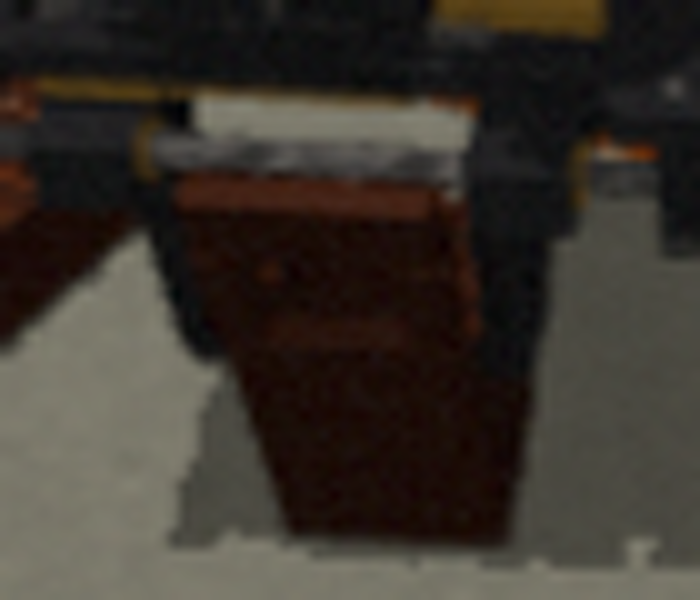

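Emit:
drive_tool --moves '[[[0, 0.1, 0, 0], [0, 0, 0, 0], [0, -1, 0, 0], [0, -2, 0, 0], [0, -2, 0, 0], [0, 0, 0, 0], [0, 0, 0, 0]]]' --fingers 1

```text
clock: 13.0
tool_pos: [0.4735, -0.2033, 0.1503]
eef_rot: [-1.622, 0.046, 1.489]
ft_force: [0.0, -0.1, -0.1]
opening: 0.0882
```

Run:
```python
from h import *
to(.482,-.2094,.2,1.486)
c=camera("scene"); crop(c,120,125,280,285,4,"s15.png")
```

```text
t=13.00 pos=[ 0.4735 -0.2033  0.1503] rot=[-1.6224  0.046   1.489 ] F=[ 0.  -0.1 -0.1] op=0.0882 | shift cm [-0.77 -4.89 -1.15] turn 0.17
```

View pics/s15.png

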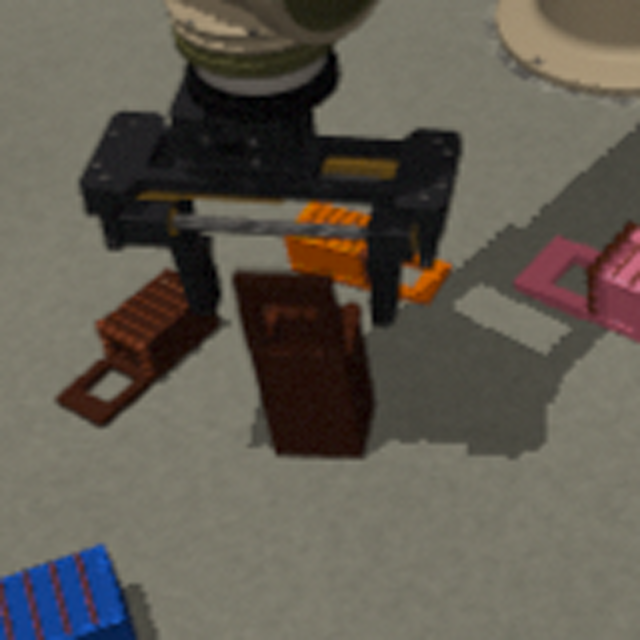

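The planter stands on its base between the open fingers. Next I'll raise the arm and measure its pose.

Emit:
drive_tool --moves '[[[0, -3, 0, 0], [0, -3, 0, 0], [0, -2, 0, 0], [0, 0, 0, 0]]]'

```text
clock: 13.45
tool_pos: [0.4689, -0.1988, 0.2289]
eef_rot: [-1.617, 0.042, 1.489]
ft_force: [-0.1, 0.0, -0.4]
opening: 0.0882
```

Run:
```python
from h import *
to(.482,-.2094,.2,1.486)
c=camera("scene"); crop(c,165,180,225,245,10,"s16.png")
c=camera("wrist"); cv2.imwrite("pics/w16.png",c["img"])
c=camera("top"); crop(c,300,180,380,260,7,"t16.png")
```

```text
t=13.45 pos=[ 0.4689 -0.1988  0.2289] rot=[-1.6166  0.0425  1.489 ] F=[-0.1  0.  -0.4] op=0.0882 | shift cm [-0.82  2.99 -1.26] turn 0.17
```

View pics/s16.png

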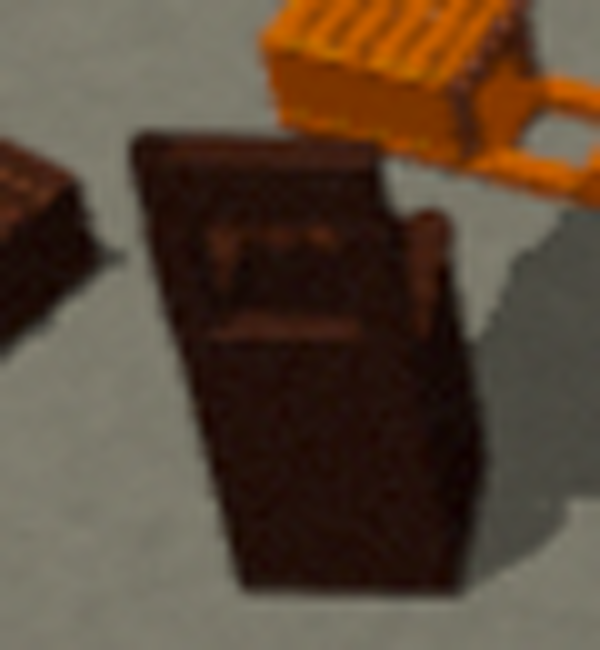

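View pics/w16.png

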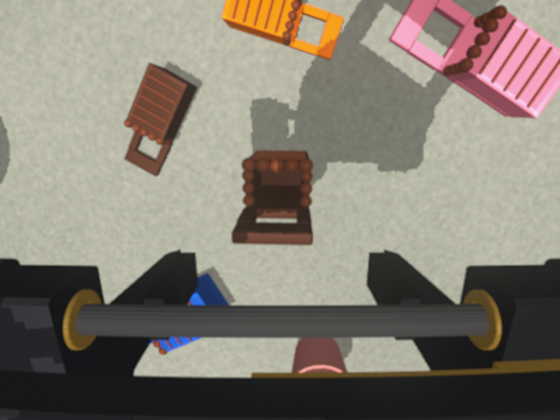

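View pics/t16.png

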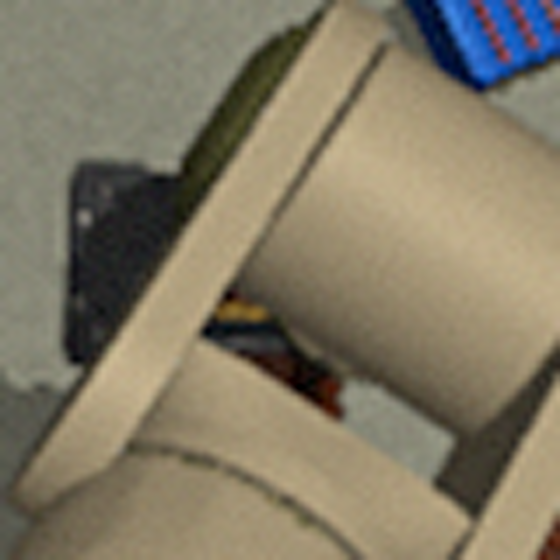

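Run:
```python
from h import *
c=camera("scene")
f=lambda p:[((x+.5)/10-.5+165,(y+.5)/10-.5+180) for x,y in p]
T=onz(c,f([(145,166),(383,171)]),.15); B=onz(c,f([(243,588),(462,593)]),0); F=onz(c,f([(137,138),(376,145)]),.15)
for n,a in(("top back",T),("bottom back",B),("top front",F)):
    d=a[1]-a[0]; print(n,a.round(4).tolist(),"mid",a.mean(0).round(4),"w",np.linalg.norm(d).round(4),"y-axis yaw",np.arctan2(-d[0],d[1]).round(3))
```

```text
top back [[0.479, -0.2326, 0.15], [0.483, -0.1797, 0.15]] mid [ 0.481  -0.2061  0.15  ] w 0.053 y-axis yaw -0.075
bottom back [[0.474, -0.2369, 0.0], [0.4782, -0.1821, 0.0]] mid [ 0.4761 -0.2095  0.    ] w 0.055 y-axis yaw -0.075
top front [[0.4697, -0.2356, 0.15], [0.4744, -0.1821, 0.15]] mid [ 0.4721 -0.2089  0.15  ] w 0.0538 y-axis yaw -0.088
```

Run:
```python
from h import *
to(.4732,-.208,.182,1.491)
```

```text
t=13.65 pos=[ 0.4679 -0.1982  0.2259] rot=[-1.6115  0.0394  1.489 ] F=[-1.1  0.  -0.4] op=0.0883 | shift cm [-0.76  4.44 -0.42] turn -0.11
```

Emit:
drive_tool --moves '[[[-0.35, 1.5, 0, 0], [-0.3, 1.5, 0, 0], [-0.2, 1, 0, 0], [0, 0, 0, 0]]]'

```text
clock: 14.05
tool_pos: [0.4677, -0.208, 0.1805]
eef_rot: [-1.606, 0.036, 1.489]
ft_force: [0.2, -0.7, 0.0]
opening: 0.088
```

Run:
```python
from h import *
to(.4732,-.208,.145,1.491)
c=camera("scene"); crop(c,150,150,240,240,7,"s17.png")
c=camera("wrist"); cv2.imwrite("pics/w17.png",c["img"])
```

```text
t=14.05 pos=[ 0.4677 -0.208   0.1805] rot=[-1.6058  0.0358  1.4892] F=[ 0.2 -0.7  0. ] op=0.0880 | shift cm [ 0.17  3.56 -0.42] turn -0.10
```

View pics/s17.png

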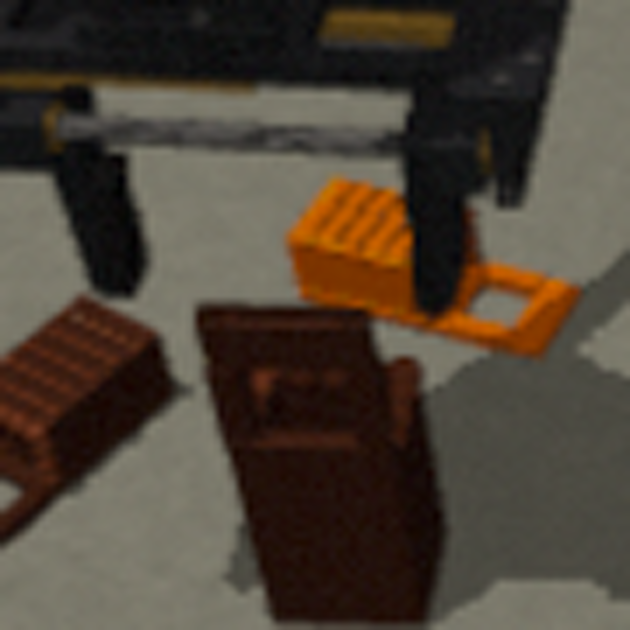

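View pics/w17.png

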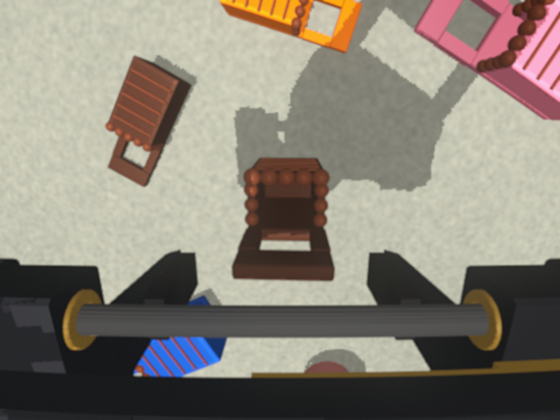

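Run:
```python
from h import *
c=camera("wrist")
print(onz(c,[(240,259),(326,259),(233,279),(333,279)],.15).round(4))
```

```text
[[ 0.4662 -0.2316  0.15  ]
 [ 0.4691 -0.1856  0.15  ]
 [ 0.4781 -0.2369  0.15  ]
 [ 0.4814 -0.1822  0.15  ]]
```

Emit:
drive_tool --moves '[[[0.05, 1.2, -0.2, 0], [0.05, 1.2, -0.2, 0], [0, 0.9, -0.1, 0], [0, 0, 0, 0]]]'

```text
clock: 14.6
tool_pos: [0.4756, -0.2089, 0.1479]
eef_rot: [-1.611, 0.039, 1.49]
ft_force: [0.9, -0.8, 0.2]
opening: 0.0881
```

Run:
```python
from h import *
to(.474,-.2085,.145,1.491)
c=camera("scene"); crop(c,150,150,240,240,7,"s18.png")
```

```text
t=14.60 pos=[ 0.4756 -0.2089  0.1479] rot=[-1.6107  0.0387  1.4898] F=[ 0.9 -0.8  0.2] op=0.0881 | shift cm [0.04 0.28 0.18] turn -0.07
```

View pics/s18.png

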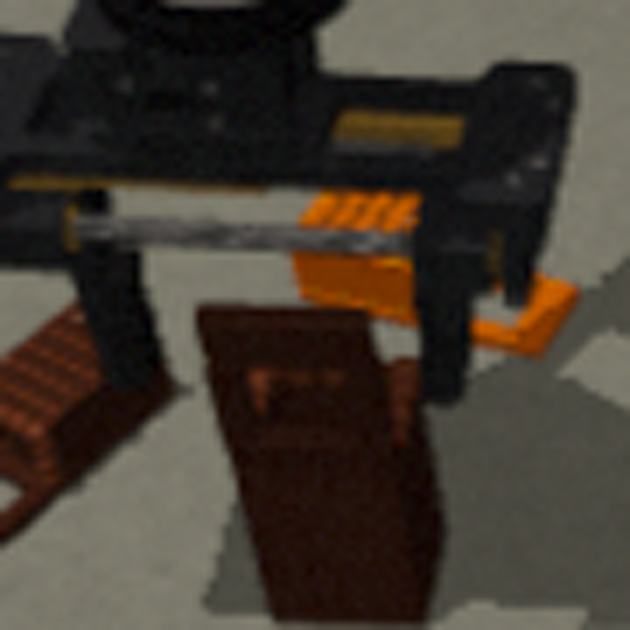

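Emit:
drive_tool --moves '[[[0, 0.2, 0.15, 0], [0, 0, 0, 0], [0, 0, 0, 0], [0, 0, 0, 0], [0, 0, 0, 0], [0, 0, 0, 0]]]' --fingers 0 --force 40

```text
clock: 15.25
tool_pos: [0.4744, -0.2092, 0.1471]
eef_rot: [-1.613, 0.04, 1.49]
ft_force: [-0.1, 0.5, -1.2]
opening: 0.056
```

Run:
```python
from h import *
to(.474,-.2085,.145,1.491)
```

```text
t=15.25 pos=[ 0.4744 -0.2092  0.1471] rot=[-1.6127  0.04    1.4898] F=[-0.1  0.5 -1.2] op=0.0560 | shift cm [0.08 0.21 0.06] turn -0.07
```

Emit:
drive_tool --moves '[[[0, -1, 0, 0], [0, -2, 0, 0], [0, -3, 0, -1], [0, -3, 0, -1], [0, -2, 0, -1], [0, -1, 0, -1], [0, 0, 0, 0]]]'

```text
clock: 15.95
tool_pos: [0.4684, -0.2028, 0.2729]
eef_rot: [-1.607, 0.04, 1.563]
ft_force: [0.3, 0.4, -2.6]
opening: 0.0555
```

Run:
```python
from h import *
to(.47,.187,.255,1.57)
c=camera("scene"); crop(c,130,100,290,250,4,"s19.png")
```

```text
t=15.95 pos=[ 0.4684 -0.2028  0.2729] rot=[-1.6066  0.0402  1.5626] F=[ 0.3  0.4 -2.6] op=0.0555 | shift cm [39.02  0.21  0.17] turn -0.42
```

View pics/s19.png

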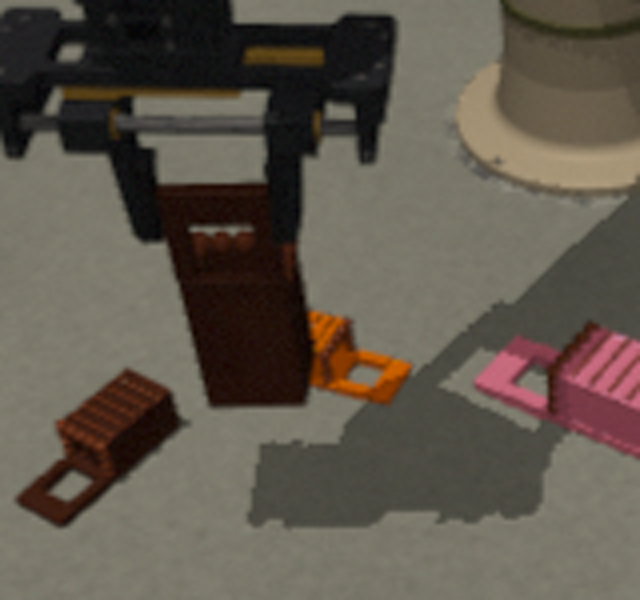

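Emit:
drive_tool --moves '[[[2, 0, 0, 0], [3.5, 0, 0, 0], [3.8, 0, 0, 0], [3.8, 0, 0, 0], [3.8, 0, 0, 0], [3.8, 0, 0, 0], [3.8, 0, 0, 0], [3.8, 0, 0, 0], [3, 0, 0, 0], [2, 0, 0, 0], [1, 0, 0, 0], [0, 0, 0, 0]]]'

```text
clock: 17.2
tool_pos: [0.4669, 0.153, 0.2432]
eef_rot: [-1.579, 0.035, 1.556]
ft_force: [1.2, -0.7, -3.2]
opening: 0.0559
```

Run:
```python
from h import *
to(.47,.187,.255,1.57)
c=camera("scene"); crop(c,290,60,450,240,4,"s20.png")
```

```text
t=17.20 pos=[0.4669 0.153  0.2432] rot=[-1.5795  0.0348  1.5557] F=[ 1.2 -0.7 -3.2] op=0.0559 | shift cm [ 3.36 -1.29 -0.27] turn -0.82
```

View pics/s20.png

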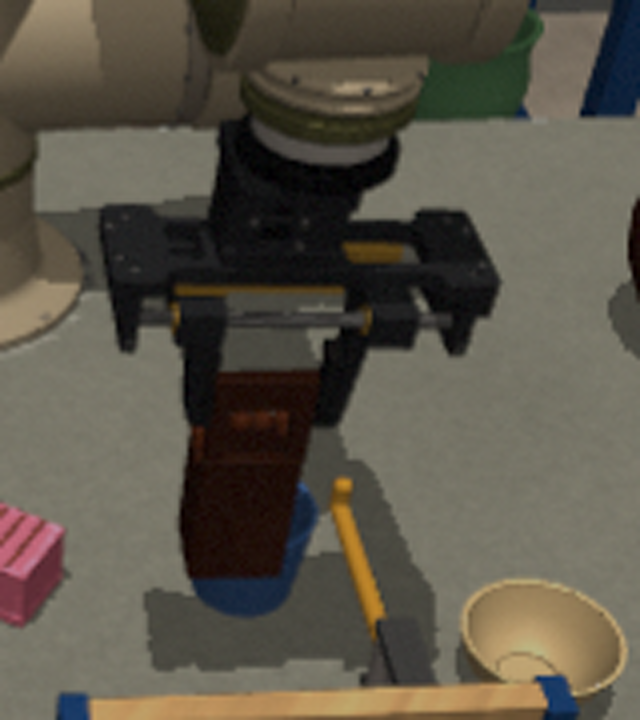

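Emit:
drive_tool --moves '[[[1, -0.5, 0, 0], [1.2, -0.4, 0, -0.8], [1, -0.2, 0, 0], [0.3, 0, 0, 0], [0, 0, 0, 0]]]'

```text
clock: 17.75
tool_pos: [0.4679, 0.1883, 0.2539]
eef_rot: [-1.579, 0.035, 1.567]
ft_force: [-0.6, 0.1, -3.9]
opening: 0.0557
```

Run:
```python
from h import *
to(.47,.187,.2425,1.57)
c=camera("scene"); crop(c,330,110,430,230,6,"s21.png")
c=camera("wrist"); cv2.imwrite("pics/w21.png",c["img"])
```

```text
t=17.75 pos=[0.4679 0.1883 0.2539] rot=[-1.5791  0.0354  1.5666] F=[-0.6  0.1 -3.9] op=0.0557 | shift cm [-0.09  1.15 -0.2 ] turn -0.19
```

View pics/s21.png

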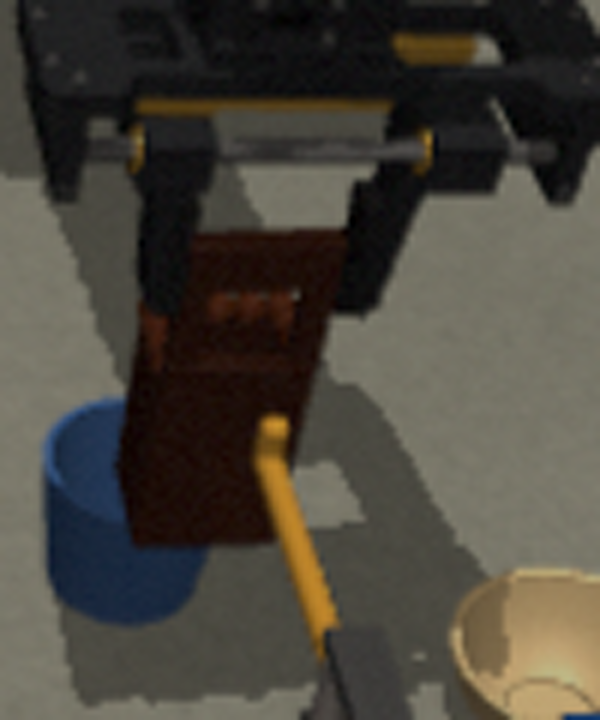

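View pics/w21.png

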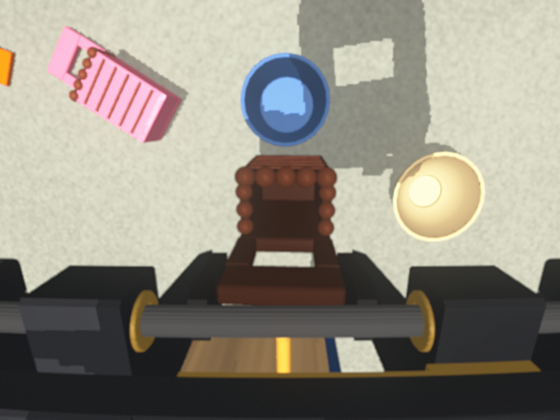

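```bash
cat >> h.py <<'E'
def grasp():
    s=observe(); R=Ro.from_euler("xyz",s["eef_rot"]).as_matrix(); return s["tool_pos"]+R[:,1]*.006,R[:,1]
E
python3 - <<'E'
from h import *
c=camera("scene"); G,yd=grasp(); print(G.round(4),yd.round(3))
f=lambda p:[((x+.5)/6-.5+330,(y+.5)/6-.5+110) for x,y in p]
T=onz(c,f([(193,238),(347,240)]),G[2]+.009); B=onz(c,f([(132,545),(272,543)]),G[2]-.141)
print(T.round(4).tolist(),B.round(4).tolist(),"mids",T.mean(0).round(4),B.mean(0).round(4))
H=onz(c,f([(210,293),(298,293)]),G[2]-.013); print("hole top edge back",H.round(4).tolist())
to(.47,.187,.2425,1.57)
E
```

```text
[0.4679 0.1875 0.2478] [ 0.008 -0.036 -0.999]
[[0.4681, 0.1621, 0.2568], [0.4717, 0.2149, 0.2568]] [[0.4658, 0.1606, 0.1068], [0.4672, 0.2156, 0.1068]] mids [0.4699 0.1885 0.2568] [0.4665 0.1881 0.1068]
hole top edge back [[0.471, 0.1708, 0.2348], [0.4724, 0.2017, 0.2348]]
t=17.90 pos=[0.4678 0.1877 0.2538] rot=[-1.5788  0.0355  1.5659] F=[ 1.1 -0.3 -2.9] op=0.0556 | shift cm [-0.03  1.14 -0.21] turn -0.23
```

Emit:
drive_tool --moves '[[[-0.05, 0.6, 0, 0], [-0.05, 0.5, 0, 0], [0, 0, 0, 0]]]'

```text
clock: 18.2
tool_pos: [0.4678, 0.1855, 0.2416]
eef_rot: [-1.578, 0.036, 1.565]
ft_force: [-0.0, -0.7, -3.0]
opening: 0.056
```

Run:
```python
from h import *
to(.505,.187,.2425,1.57)
c=camera("scene"); crop(c,330,110,430,230,6,"s22.png")
```

```text
t=18.20 pos=[0.4678 0.1855 0.2416] rot=[-1.5781  0.0358  1.5649] F=[-0.  -0.7 -3. ] op=0.0560 | shift cm [ 0.17 -0.07 -3.72] turn -0.29
```

View pics/s22.png

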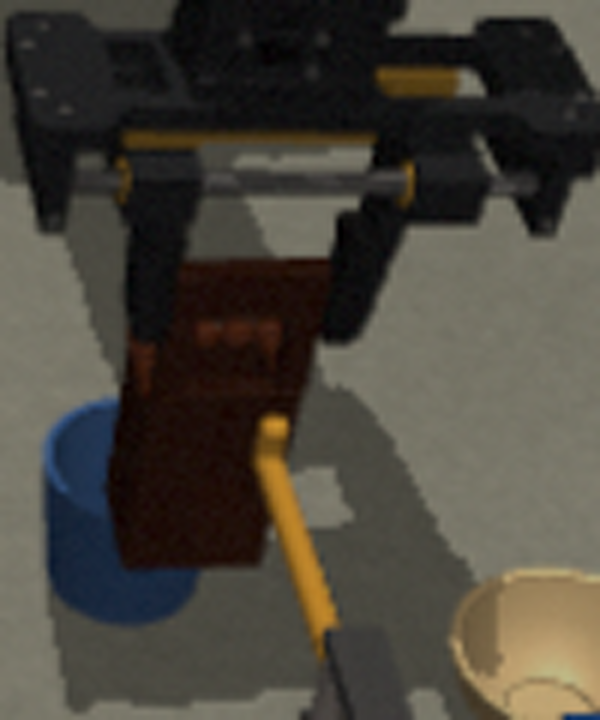

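Emit:
drive_tool --moves '[[[0.1, -0.05, -1.2, 0], [0.05, -0.05, -1.2, 0], [0, 0, -0.8, 0], [0, 0, 0, 0]]]'

```text
clock: 18.65
tool_pos: [0.5009, 0.1867, 0.2431]
eef_rot: [-1.578, 0.036, 1.565]
ft_force: [0.5, -0.5, -2.4]
opening: 0.0552
```

Run:
```python
from h import *
to(.55,.187,.2425,1.57); print(grasp()[0].round(4))
c=camera("scene"); crop(c,330,110,430,230,6,"s23.png")
c=camera("wrist"); cv2.imwrite("pics/w23.png",c["img"])
```

```text
t=18.65 pos=[0.5009 0.1867 0.2431] rot=[-1.5782  0.0358  1.5646] F=[ 0.5 -0.5 -2.4] op=0.0552 | shift cm [ 0.06  0.09 -4.91] turn -0.31
[0.501  0.1865 0.2371]
```

View pics/s23.png

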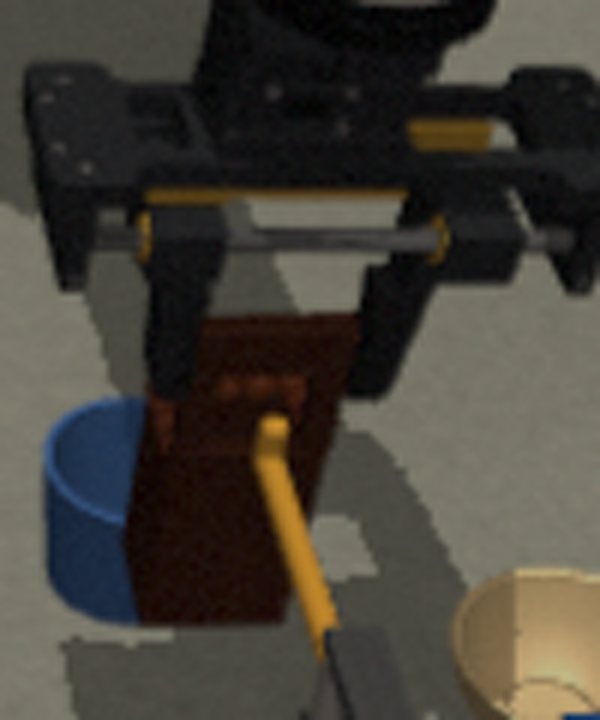

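View pics/w23.png

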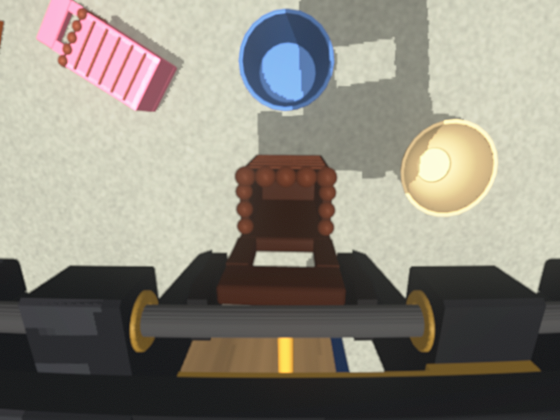

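Emit:
drive_tool --moves '[[[0.05, 0, -0.9, 0], [0, 0, -0.9, 0], [0, 0, -0.7, 0], [0, 0, 0, 0]]]'

```text
clock: 19.15
tool_pos: [0.5267, 0.1873, 0.2435]
eef_rot: [-1.578, 0.036, 1.565]
ft_force: [0.0, -0.4, -2.5]
opening: 0.0555
```

Run:
```python
from h import *
to(.55,.187,.2425,1.57); print(grasp()[0].round(4))
c=camera("scene"); crop(c,330,110,430,230,6,"s24.png")
```

```text
t=19.15 pos=[0.5267 0.1873 0.2435] rot=[-1.5779  0.0358  1.5652] F=[ 0.  -0.4 -2.5] op=0.0555 | shift cm [-0.01  0.12 -2.33] turn -0.28
[0.5268 0.1871 0.2375]
```

View pics/s24.png

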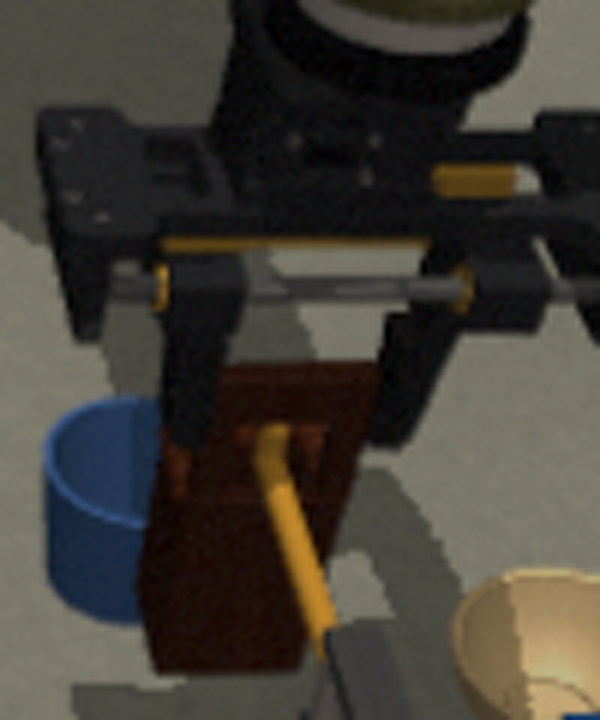

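Emit:
drive_tool --moves '[[[0, 0.05, -0.9, 0], [0, 0.05, -0.9, 0], [0, 0, -0.9, 0], [0, 0, 0, 0]]]'

```text
clock: 19.6
tool_pos: [0.5555, 0.1871, 0.2424]
eef_rot: [-1.577, 0.036, 1.565]
ft_force: [-0.6, 0.2, -3.2]
opening: 0.0558
```

Run:
```python
from h import *
to(.55,.187,.225,1.57); print(grasp()[0].round(4))
c=camera("scene"); crop(c,330,110,430,230,6,"s25.png")
```

```text
t=19.60 pos=[0.5555 0.1871 0.2424] rot=[-1.5772  0.0358  1.5653] F=[-0.6  0.2 -3.2] op=0.0558 | shift cm [0.05 1.74 0.56] turn -0.27
[0.5555 0.1869 0.2364]
```

View pics/s25.png

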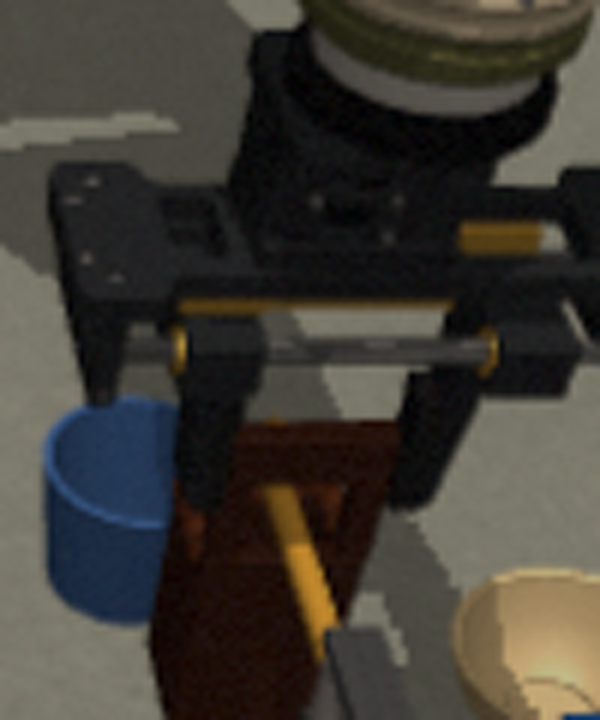

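Emit:
drive_tool --moves '[[[0, 0.6, 0, 0], [0, 0.6, 0, 0], [0, 0.4, 0, 0], [0, 0, 0, 0]]]'

```text
clock: 20.05
tool_pos: [0.5542, 0.1867, 0.2245]
eef_rot: [-1.575, 0.036, 1.566]
ft_force: [0.2, 0.6, -3.2]
opening: 0.0556
```

Run:
```python
from h import *
to(.555,.187,.224,1.57); print(grasp()[0].round(4))
```

```text
t=20.05 pos=[0.5542 0.1867 0.2245] rot=[-1.5751  0.036   1.5658] F=[ 0.2  0.6 -3.2] op=0.0556 | shift cm [ 0.03  0.04 -0.08] turn -0.24
[0.5542 0.1865 0.2185]
```

Emit:
drive_tool --moves '[[[0, 0.15, 0, 0], [0, 0, 0, 0]]]'

```text
clock: 20.25
tool_pos: [0.5543, 0.1867, 0.224]
eef_rot: [-1.577, 0.036, 1.566]
ft_force: [-1.2, -0.8, -2.0]
opening: 0.0553
```

Run:
```python
from h import *
to(.555,.187,.224,1.57); print(grasp()[0].round(4))
c=camera("scene"); crop(c,330,110,430,230,6,"s26.png")
```

```text
t=20.25 pos=[0.5543 0.1867 0.224 ] rot=[-1.5766  0.0358  1.5659] F=[-1.2 -0.8 -2. ] op=0.0553 | shift cm [ 0.03 -0.   -0.07] turn -0.24
[0.5543 0.1865 0.218 ]
```

View pics/s26.png

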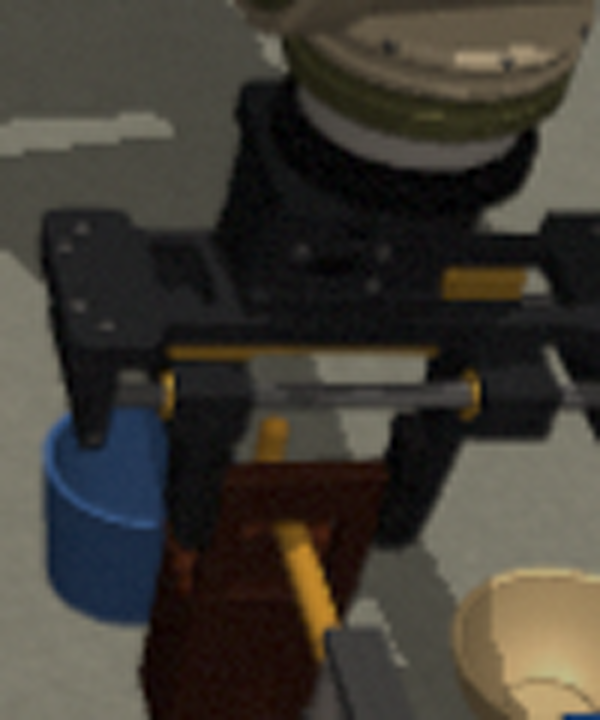

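Emit:
drive_tool --moves '[[[0, 0.15, 0, 0], [0, 0.1, 0, 0], [0, 0, 0, 0]]]'

```text
clock: 20.6
tool_pos: [0.5543, 0.1868, 0.224]
eef_rot: [-1.579, 0.036, 1.566]
ft_force: [-0.1, -0.5, -1.5]
opening: 0.056
```

Emit:
drive_tool --moves '[[[0, 0, 0, 0], [0, 0, 0, 0], [0, 0, 0, 0], [0, 0, 0, 0], [0, 0, 0, 0]]]' --fingers 1

```text
clock: 21.1
tool_pos: [0.5549, 0.1868, 0.2241]
eef_rot: [-1.581, 0.035, 1.566]
ft_force: [0.1, -0.2, -0.3]
opening: 0.0879
```

Run:
```python
from h import *
to(.555,.187,.3,1.57); print(grasp()[0].round(4))
c=camera("scene"); crop(c,330,110,430,230,6,"s27.png")
c=camera("wrist"); cv2.imwrite("pics/w27.png",c["img"])
```

```text
t=21.10 pos=[0.5549 0.1868 0.2241] rot=[-1.5811  0.0352  1.5659] F=[ 0.1 -0.2 -0.3] op=0.0879 | shift cm [-0.25 -7.58 -0.09] turn -0.23
[0.5549 0.1866 0.2182]
```

View pics/s27.png

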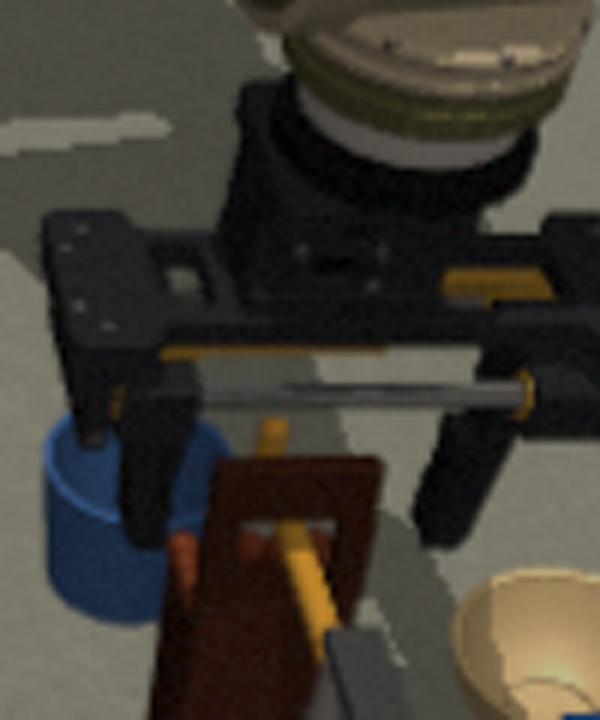

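View pics/w27.png

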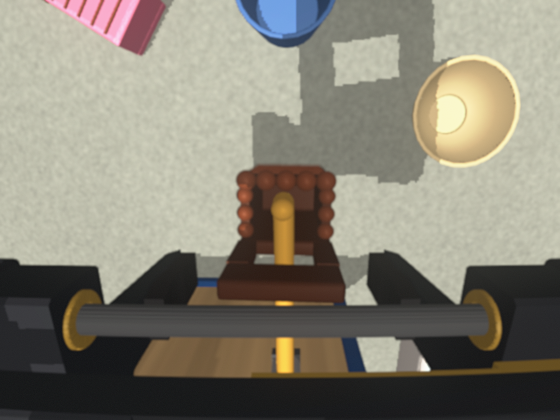

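Emit:
drive_tool --moves '[[[0, -1, 0, 0], [0, -2, 0, 0], [0, -3, 0, 0], [0, -3, 0, 0], [0, -3, 0, 0], [0, -1, 2, 0], [0, 0, 4, 0], [0, 0, 4, 0], [0, 0, 3, 0], [0, 0, 0, 0]]]'

```text
clock: 22.2
tool_pos: [0.4185, 0.1919, 0.3642]
eef_rot: [-1.587, 0.034, 1.565]
ft_force: [0.5, -0.6, 0.1]
opening: 0.0883
```

Run:
```python
from h import *
to(.555,.187,.3,1.57)
c=camera("scene"); crop(c,310,130,450,270,5,"s28.png")
c=camera("top"); crop(c,150,110,290,290,4,"t28.png")
```

```text
t=22.20 pos=[0.4185 0.1919 0.3642] rot=[-1.5869  0.0338  1.565 ] F=[ 0.5 -0.6  0.1] op=0.0883 | shift cm [ -0.2    6.65 -13.54] turn -0.28
```

View pics/s28.png

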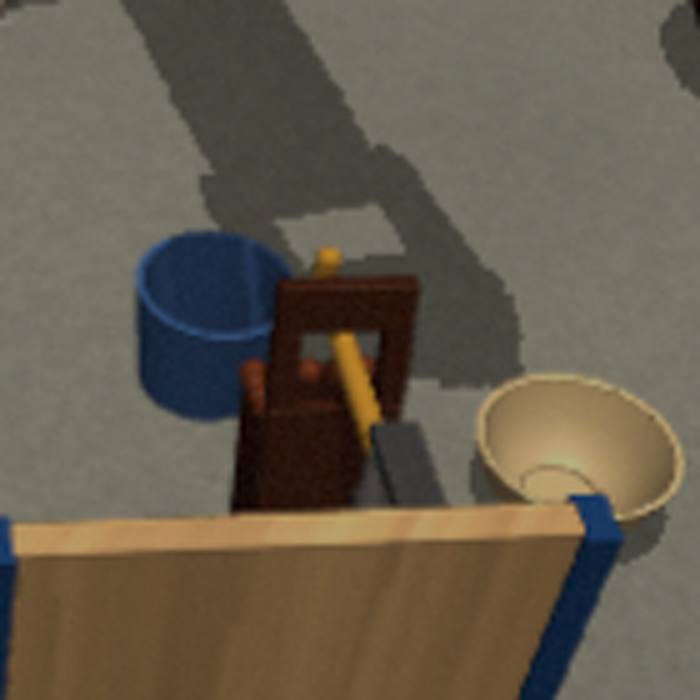

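View pics/t28.png

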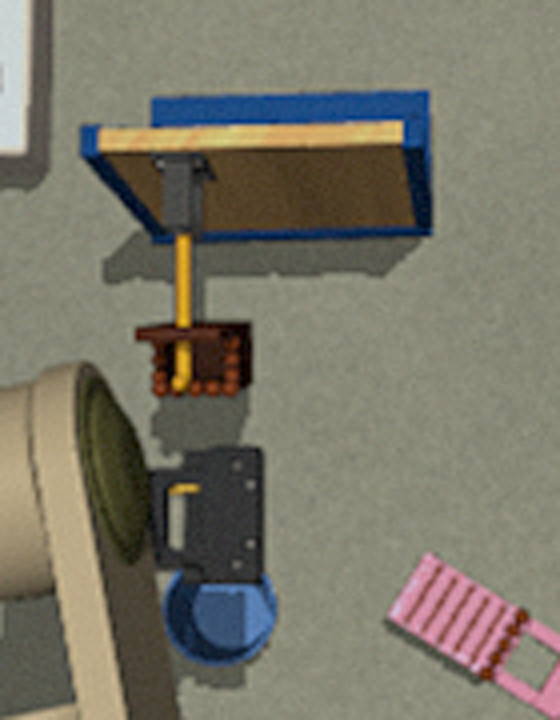

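Emit:
drive_tool --moves '[[[0, -1, 2, 0], [0, -1, 2, 0], [0, 0, 0, 0], [0, 0, 0, 0], [0, 0, 0, 0], [0, 0, 0, 0], [0, 0, 0, 0], [0, 0, 0, 0], [0, 0, 0, 0], [0, 0, 0, 0], [0, 0, 0, 0], [0, 0, 0, 0]]]'

```text
clock: 23.5
tool_pos: [0.3866, 0.1919, 0.3812]
eef_rot: [-1.583, 0.035, 1.561]
ft_force: [0.0, 0.2, 0.3]
opening: 0.088
```

Run:
```python
from h import *
import time
im=[]
for i in range(4):
    c=camera("scene"); im.append(c["img"][170:235,350:420].astype(int))
    camera("wrist"); camera("wrist")
print([np.abs(im[i]-im[0]).max() for i in range(4)],[(np.abs(im[i]-im[0]).max(2)>25).sum() for i in range(4)])
crop(c,340,160,420,250,7,"s29.png"); to(.5,.2,.3)
f=lambda p:[((x+.5)/7-.5+340,(y+.5)/7-.5+160) for x,y in p]
```

```text
[np.int64(0), np.int64(90), np.int64(76), np.int64(25)] [np.int64(0), np.int64(100), np.int64(85), np.int64(0)]
t=24.10 pos=[0.3867 0.1919 0.3811] rot=[-1.5825  0.0354  1.5605] F=[ 0.6 -1.  -0.5] op=0.0878 | shift cm [  1.22   8.21 -11.23]
```

View pics/s29.png

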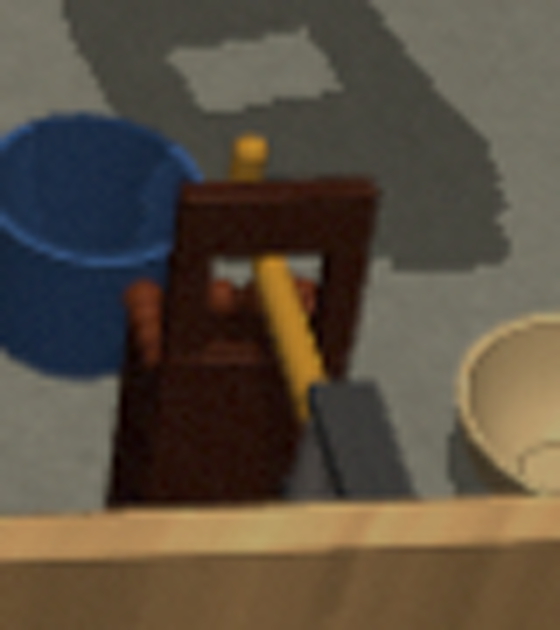

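It is still swinging a little, so I'll let it settle.

Emit:
drive_tool --moves '[[[0, 0, 0, 0], [0, 0, 0, 0], [0, 0, 0, 0], [0, 0, 0, 0], [0, 0, 0, 0], [0, 0, 0, 0], [0, 0, 0, 0], [0, 0, 0, 0], [0, 0, 0, 0], [0, 0, 0, 0], [0, 0, 0, 0], [0, 0, 0, 0]]]'

```text
clock: 25.3
tool_pos: [0.3867, 0.1918, 0.3811]
eef_rot: [-1.582, 0.035, 1.561]
ft_force: [-0.8, -0.8, -0.4]
opening: 0.0882
```

Emit:
drive_tool --moves '[[[0, 0, 0, 0], [0, 0, 0, 0], [0, 0, 0, 0], [0, 0, 0, 0], [0, 0, 0, 0], [0, 0, 0, 0], [0, 0, 0, 0], [0, 0, 0, 0], [0, 0, 0, 0], [0, 0, 0, 0], [0, 0, 0, 0], [0, 0, 0, 0]]]'

```text
clock: 26.5
tool_pos: [0.3867, 0.1919, 0.3811]
eef_rot: [-1.582, 0.035, 1.561]
ft_force: [0.7, 0.8, -0.3]
opening: 0.0882
```

```bash
cat > sw.py <<'E'
from h import *
im=[];L=[]
for i in range(12):
    c=camera("scene"); im.append(c["img"][165:232,350:420].astype(int))
    h=cv2.cvtColor(c["img"],cv2.COLOR_BGR2HSV); m=((c["img"].max(2)<75)&(h[:,:,0]<15)|((c["img"].max(2)<75)&(h[:,:,0]>170)))[183:190,362:396]; L.append(int(m.sum()))
    camera("wrist")
print([(np.abs(a-im[0]).max(2)>25).sum() for a in im],L, observe()["clock"])
E
python3 sw.py
```

```text
[np.int64(0), np.int64(0), np.int64(0), np.int64(0), np.int64(0), np.int64(0), np.int64(0), np.int64(0), np.int64(0), np.int64(0), np.int64(0), np.int64(0)] [119, 117, 116, 120, 117, 117, 117, 116, 120, 120, 121, 121] 27.7
```

Run:
```python
from h import *
s=camera("scene"); t=camera("top"); crop(s,340,160,420,250,7,"s30.png"); crop(t,150,110,290,290,4,"t30.png"); cv2.imwrite("pics/sc30.png",s["img"])
f=lambda p:[((x+.5)/7-.5+340,(y+.5)/7-.5+160) for x,y in p]
print("hole top back edge @z.205",onz(s,f([(210,258),(322,258)]),.205).round(4).tolist())
h=cv2.cvtColor(t["img"],cv2.COLOR_BGR2HSV)
m=cv2.inRange(h,(15,170,100),(30,255,255));m[:160]=0;m[215:]=0;m[:,:185]=0;m[:,210:]=0
ys,xs=np.nonzero(m);v=cv2.fitLine(np.c_[xs,ys].astype(np.float32),cv2.DIST_HUBER,0,.01,.01).ravel()
e=[v[2:]+v[:2]*((y-v[3])/v[1]) for y in(ys.min(),ys.max())];print("hook",onz(t,e,.2).round(4).tolist())
```

```text
hole top back edge @z.205 [[0.5559, 0.1686, 0.205], [0.5574, 0.2006, 0.205]]
hook [[0.6207, 0.1855, 0.2], [0.518, 0.1866, 0.2]]
```

View pics/s30.png

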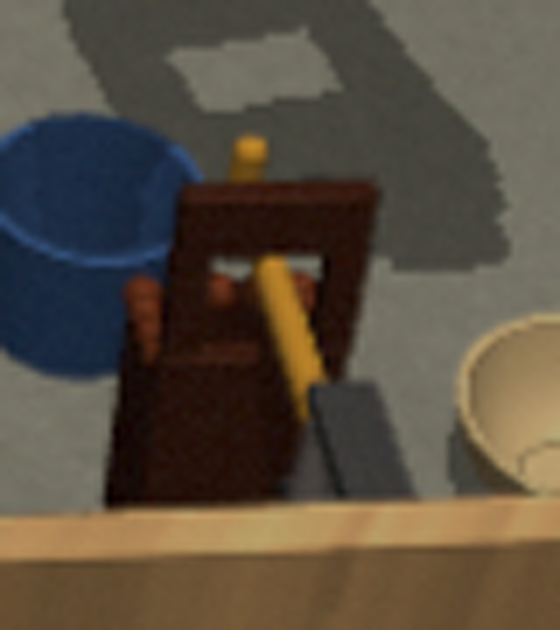

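View pics/sc30.png

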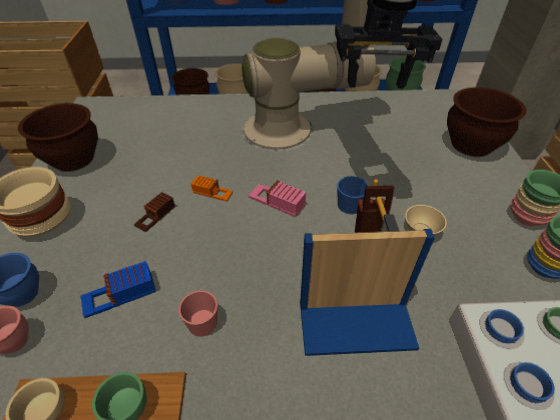

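The planter hangs on the bar through its hole, at full-image px (375,205). The hook is straight out, nothing is moving, and the other pots are in place. I'm handing the job in.

```bash
python3 -c "
from rig import *
print(job_done())"
```

```text
the job is handed in; nothing more can be done
None
```

The larger brown planter now hangs by its hole on the brass hook, pocket facing away from the board. It is released, and the job was handed in at about 28 s of the 72 s allowed.

**What I did:**
- **Hook:** I swung it out with the closed fingers until it met its stop, with about 23 N on the wrist.
- **Standing:** I gripped the planter lightly by its pocket sides and let it swing base-down while lifting. I released it with its base edge at the table, and it settled upright by itself.
- **Hanging:** I took it by the top bar at 40 N, passed the hole over the hook's upturned end, lowered it until it rested on the bar and let go.

**Last checks:**
- **Hook:** it measures straight out, within about 0.01 rad.
- **Hole:** its centre is about 35 mm inward from the tip and within about 2 mm sideways. I saw the bar through the hole in the images.
- **Stillness:** the planter was still swinging just after release. I waited, and 12 pictures over 1.2 s then showed no change.
- **Other pots:** the blue pot, cream bowl and pink cup look unmoved in the final picture. I compared these by eye and did not measure them.
- **Lean:** I did not measure the hanging lean. I expect about 0.2 rad from the centre of mass, against the 0.4 limit.

**What went wrong:**
- A fingertip pressed the table at 78 N on the first descent to the planter. I backed off at once; the wrist limit is 120 N.
- The tool drifted 0.03 to 0.06 rad off vertical during the moves. I allowed for that when positioning.

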